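Fetch two packing offcuts from behind the cartons

TASK

Two offcuts lie at the back of the plywood stock tray, shut in by a tall and a low screw carton: first stand both cartons on the black rubber mat, then lay the broad offcut flat and lengthwise midway between the end stops of the gluing stand, and lay the narrow offcut flat, centred and lengthwise on top of it. Then put each carton back upright, just where and as it stood in the tray at the start. Never tip a carton over, and leave the tape measure and the masking tape alone.

Things in the scene. Friction and masses are not known exactly. Their poses are not given: they have to be found in the camera images.
- tall_carton: tall white carton of screws, 85 (x) x 64 (y) x 100 (z) mm, about 0.3 kg; origin at the centre of its underside, z up. Stands at the front of the tray, its 85 mm side along the tray's x, in the left or the right place (the low carton has the other; centres about 124 mm apart). It stands 39 mm higher than the low carton, and so may be in the way of a gripper that takes or sets down the low one beside it
- low_carton: low brown-board carton of screws, 86 (x) x 62 (y) x 61 (z) mm, about 0.27 kg; origin at the centre of its underside, z up; stands in the tray beside the tall one, turned the same way
- broad_offcut: broad light pine offcut, a flat bar 45 (x) x 120 (y) x 25 (z) mm, about 55 g; origin at the centre of its underside, z up. Lies at the back of the tray along the tray's y, behind one of the cartons, about 10 mm from it (no room for a finger until the carton is gone) and about 35 mm from the back fence
- narrow_offcut: narrow, darker offcut, a square bar 32 (x) x 90 (y) x 32 (z) mm, about 70 g; origin at the centre of its underside, z up. Lies at the back of the tray along the tray's y, behind the other carton
- tray: fixed plywood stock tray, 206 (x) x 284 (y) mm, open at its front (-x) side, fences 12 mm thick and 36 mm high (from the worktop) at the back (+x) and at both sides; floor 6 mm thick, inside from x = -91 to +105 mm and y = -130 to +130 mm. Origin on the worktop, z up; cartons stand around x = -30, y = +62 and -62 mm, offcuts around x = +45, y = +64 and -64 mm
- mat: fixed black ribbed rubber mat, 230 (x) x 140 (y) x 4 (z) mm; origin at the centre of its underside, on the worktop: the cartons are set aside here, one behind the other along its x. It lies to the left or the right of the tray, and the stand on the other side
- stand: fixed gluing stand, a wooden base 90 (x) x 176 (y) x 14 (z) mm with an end stop at each end of its y length; the stops rise 8 mm above the base and leave 144 mm between them along y, open at the sides; origin at the centre of its underside on the worktop, z up
- tape_measure: bystander: yellow and black tape measure, 64 x 89 x 33 mm, on the worktop to the left of the work, origin at the centre of its underside
- masking_tape: bystander: roll of pale masking tape lying flat, 90 mm across, 25 mm high, on the worktop to the right of the work, origin at the centre of its underside

How it is judged:
On the way, in this order (a step that is already met when the one before it is completed fails the run):
1. both cartons stand on the rubber mat, released, the offcuts still lying in the tray (distance of each of broad_offcut, narrow_offcut from where it was at the start of the episode below 0.06 m and x of tall_carton in the frame of mat between -0.105 and 0.105 m and y of tall_carton in the frame of mat between -0.06 and 0.06 m and z of tall_carton in the frame of mat between -0.002 and 0.012 m and angle between each of tall_carton, low_carton's own z axis and vertical below 0.1 rad and x of low_carton in the frame of mat between -0.105 and 0.105 m and y of low_carton in the frame of mat between -0.06 and 0.06 m and z of low_carton in the frame of mat between -0.002 and 0.012 m and contact force between the fingers and tall_carton below 0.1 N and contact force between the fingers and low_carton below 0.1 N and linear speed of each of tall_carton, low_carton below 0.02 m/s), for 0.2 s.
2. the broad offcut lies on the stand, released, the cartons still on the mat (horizontal distance between each of tall_carton, low_carton and mat below 0.122 m and horizontal distance between broad_offcut and stand below 0.013 m and z of broad_offcut in the frame of stand between 0.01 and 0.019 m and angle between the y axis of broad_offcut and the y axis of stand, either way round below 0.15 rad and angle between broad_offcut's own z axis and vertical below 0.08 rad and contact force between the fingers and broad_offcut below 0.1 N and linear speed of broad_offcut below 0.02 m/s), for 0.2 s.
3. the narrow offcut lies on the broad one, released, the cartons still on the mat (horizontal distance between each of tall_carton, low_carton and mat below 0.122 m and horizontal distance between broad_offcut and stand below 0.013 m and z of broad_offcut in the frame of stand between 0.01 and 0.019 m and angle between the y axis of broad_offcut and the y axis of stand, either way round below 0.15 rad and angle between broad_offcut's own z axis and vertical below 0.08 rad and horizontal distance between narrow_offcut and broad_offcut below 0.012 m and z of narrow_offcut in the frame of broad_offcut between 0.021 and 0.03 m and angle between the y axis of narrow_offcut and the y axis of broad_offcut, either way round below 0.2 rad and angle between narrow_offcut's own z axis and vertical below 0.1 rad and contact force between the fingers and narrow_offcut below 0.1 N and linear speed of each of narrow_offcut, broad_offcut below 0.02 m/s), for 0.2 s.
At the end, for the whole second after the job is handed in: Broad offcut flat on the stand, 13 mm from its centre and 0.15 rad along it at most; narrow one flat on it, centres within 12 mm, 0.2 rad; both cartons upright, within 15 mm of where they started and 0.2 rad of square to the tray; all released and at rest (horizontal distance between broad_offcut and stand below 0.013 m and z of broad_offcut in the frame of stand between 0.01 and 0.019 m and angle between the y axis of broad_offcut and the y axis of stand, either way round below 0.15 rad and angle between broad_offcut's own z axis and vertical below 0.08 rad and horizontal distance between narrow_offcut and broad_offcut below 0.012 m and z of narrow_offcut in the frame of broad_offcut between 0.021 and 0.03 m and angle between the y axis of narrow_offcut and the y axis of broad_offcut, either way round below 0.2 rad and angle between each of narrow_offcut, tall_carton, low_carton's own z axis and vertical below 0.1 rad and distance of each of tall_carton, low_carton from where it was at the start of the episode below 0.015 m and angle between the x axis of each of tall_carton, low_carton and the x axis of tray, either way round below 0.2 rad and linear speed of each of tall_carton, low_carton, broad_offcut, narrow_offcut below 0.02 m/s); the robot touches nothing.
It fails at once if a carton is tipped by more than about 30 degrees (angle between any of tall_carton, low_carton's own z axis and vertical above 0.52 rad).
It fails at once if a bystander is moved more than 25 mm (distance of any of tape_measure, masking_tape from where it was at the start of the episode above 0.025 m).
It also fails if it takes over 144 s, if anything falls off the work surface, if the arm or the gripper's body presses on something with over 40 N, if the wrist force passes 120 N, or if a joint passes its speed limit or range.

ROBOT

A 6-joint arm with a two-finger parallel gripper is mounted at the origin on a cart in front of the work surface, level with it; the furniture and walls round the work are solid. World frame = base frame: x ahead of the robot, y to its left, z up, the work surface at z = 0. Lengths are in m, angles in rad, forces in N, time in s.
With the tool pointing down it reaches from about 0.35 to 0.775 m from the base axis. Payload 5.5 kg.
Tool frame: the origin (TCP) lies at the very end of the fingers, on their centre line; the grasp point (between the pads) lies 19 mm behind it; x points along the fingers, y is the direction in which the jaws open and shut, and the axes are right-handed (so a half turn about x gives the same grasp; the last joint's range is limited). The gripper opens to 85 mm and grips with 20 to 120 N. Pads are 22 mm wide; open, the fingers measure 114 mm over their backs; the gripper's body (76 mm by 85 mm) begins 54 mm behind the grasp point. The pads swing forward as they close: fully open they stand 13 mm farther back than shut.
Start: joints at [-1.454, 0.313, 0.046, 1.304, 0, 1.431], TCP at [0.146, -0.556, 0.231] pointing down, gripper open.
Joint ranges: [-2.76, 2.76], [-0.86, 1.69], [-1.03, 1.26], [-2.2, 2.34], [-1.47, 1.5], [-3.14, 3.14]. Speed limits (rad/s): [2.57, 2.57, 3.14, 3.14, 3.14, 3.14].

INTERFACE

Orientations are given as a unit quaternion [w, x, y, z].
In Python, from workcell import env gives the robot as it stands.
- The arm moves only by the tool servo_tool, never from a script. Its argument "increments" is a list of rows, each an object with "offset": the shift along the tool's x, y, z in cm, a list of three; "yaw": the turn about the tool's x in degrees. In form: [{"offset": [x, y, z], "yaw": yaw}, ...]. A call has exactly 8 rows; each row is the pose to reach, as a shift and turn from the pose commanded when the call began, along the tool's axes at that moment; what a row does not reach only later rows make up. A row lasts 1/10 s, in which the tool goes at most 50 mm and 8.59 degrees, less where a joint would pass 70% of its speed; a pose out of reach is approached as far as the arm can. A call with a gripper value outside its range is refused whole. "claw" is the opening, from 0 (shut) to 1 (fully open), set as the call begins (left out, the last holds). The fingers move at their own pace and stop on an object; "force" is the grip in N (left out, the last holds). Time passes only in rows, so rows that repeat a pose let the fingers close, or fill a call up. It gives the time, the measured TCP pose, the force and the opening at its end, in the units of the state.
- env.get_state(): the state, without advancing time (a new reading comes with each control period).
- env.read_camera(name): name is "scene" or "side" or "wrist"; returns (picture, depth): 480x640x3 uint8, red, green, blue; 480x640 float32, m along the optical axis (not along the pixel's ray), 0 where there is no reading.
- env.camera_model(name): a dict with "vertical_fov" (degrees; the focal length in pixels is half the picture's height over the tangent of half this angle, whatever the lens; pixels are square), "cx", "cy" (the principal point, pixels), "world_from_camera" (4x4, takes a point from camera to world coordinates). Camera axes: x right, y up, looking along -z (the intrinsics and any distortion apply to the point x, -y, -z); pixel columns grow to the right and rows downward; lengths in m; the calibration is good to about 2 mm. A picture is of the moment at which its call begins: read the wrist's pose just before it. camera_model takes no time and is no camera call; for the wrist camera it gives the pose at the moment of the call.
- env.hand_in(): hands the job in, once; it reports no verdict.
The state is a dict: "clock": time; "joint_pos": joint angles; "qvel": joint speeds; "tau": joint torques, N m; "tcp_pos": TCP position; "orientation": TCP orientation; "wrist_force": force on the tool from outside, world axes, zero at the start; "ft_torque": the same for the moment, N m; "finger_gap": finger opening in m.
Only numpy, scipy, OpenCV 4.12 (cv2) and the standard library are available. Lean on these libraries where they do the work, as an engineer would, in place of code of your own. Each camera call takes 0.05 s, during which the arm holds its last target.

## Working session

There is one attempt and no reset: what is moved stays moved. The work goes in short steps, Python scripts to look and compute and a tool call to move; the robot and the scene stay as the last step left them, time stands still between calls to the robot, and variables do not carry over. Pictures are saved under pics/ and viewed, and the job is handed in when it is done.

Besides the shell and the picture viewer there is one more tool, called after "Call:" by a JSON object that holds its "name" and its "arguments", one argument or row to a line. servo_tool: Moves the arm, as the interface text tells. Its arguments: {"type":"object","properties":{"increments":{"type":"array","items":{"type":"object","properties":{"offset":{"type":"array","items":{"type":"number"}},"yaw":{"type":"number"}}}},"claw":{"type":"number"},"force":{"type":"number"}},"required":["increments"]}

```bash
mkdir -p pics; ls
cat > h.py <<'E'
import numpy as np, cv2
from workcell import env
def snap(n,fn):
    m=env.camera_model(n); p,d=env.read_camera(n)
    cv2.imwrite('pics/'+fn,p[:,:,::-1]); np.savez('pics/'+fn+'.npz',p=p,d=d,T=m['world_from_camera'],f=240/np.tan(np.radians(m['vertical_fov'])/2),c=[m['cx'],m['cy']])
    return m
E
python3 - <<'E'
from h import *
print(env.get_state())
for n in ['scene','side','wrist']:
    m=snap(n,n+'0.png'); print(n,{k:(np.round(v,4).tolist() if hasattr(v,'shape') else v) for k,v in m.items()})
E
```

```text
pics
{'clock': 0.0, 'joint_pos': array([-1.45358312e+00,  3.14014338e-01,  4.49987933e-02,  1.30361614e+00,
        3.11845744e-05,  1.43119851e+00]), 'qvel': array([-1.21756271e-03, -3.01835272e-04,  1.99768321e-04,  9.81431927e-04,
       -3.80025211e-05,  1.87134621e-03]), 'tau': array([-2.75249258e-03, -4.80628073e+01,  2.98531759e+01,  1.90891419e-02,
       -3.90704108e-04,  2.91028215e-06]), 'tcp_pos': array([ 0.1459897 , -0.55563399,  0.23040906]), 'orientation': array([ 0.08989832,  0.7013034 ,  0.09119579, -0.70126683]), 'wrist_force': array([-0.05965495,  0.57625911,  0.44237024]), 'ft_torque': array([ 0.01344588, -0.01261217,  0.0176946 ]), 'finger_gap': 0.08551237440731878}
scene {'vertical_fov': 48.64021258681671, 'cx': 328.6015007591263, 'cy': 240.0884987221022, 'world_from_camera': [[-0.6554, 0.3457, -0.6715, -0.5816], [-0.7551, -0.282, 0.5919, 0.9513], [0.0153, 0.895, 0.4459, 0.7672], [0.0, 0.0, 0.0, 1.0]]}
side {'vertical_fov': 49.635696404896066, 'cx': 318.5540473757286, 'cy': 242.29108888817913, 'world_from_camera': [[-0.963, -0.2306, 0.1396, 0.7535], [0.2695, -0.8351, 0.4796, 0.8163], [0.0059, 0.4994, 0.8663, 1.5581], [0.0, 0.0, 0.0, 1.0]]}
wrist {'vertical_fov': 58.68312883397655, 'cx': 326.03603133078093, 'cy': 243.99556690275259, 'world_from_camera': [[0.2537, 0.9327, 0.2562, 0.2105], [-0.9673, 0.2451, 0.0655, -0.541], [-0.0017, -0.2645, 0.9644, 0.3738], [0.0, 0.0, 0.0, 1.0]]}
```

View pics/scene0.png

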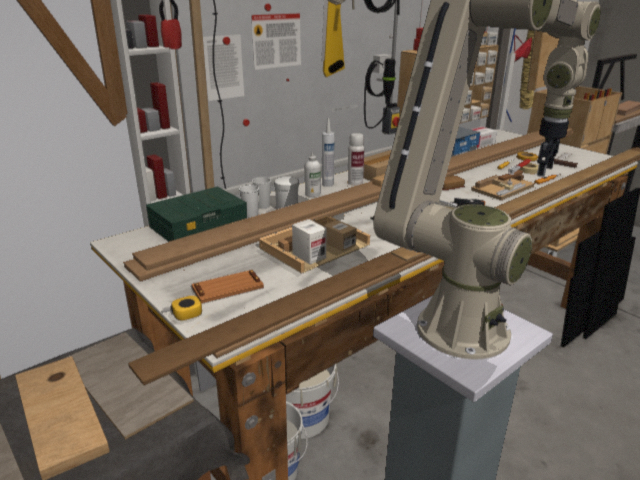

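View pics/side0.png

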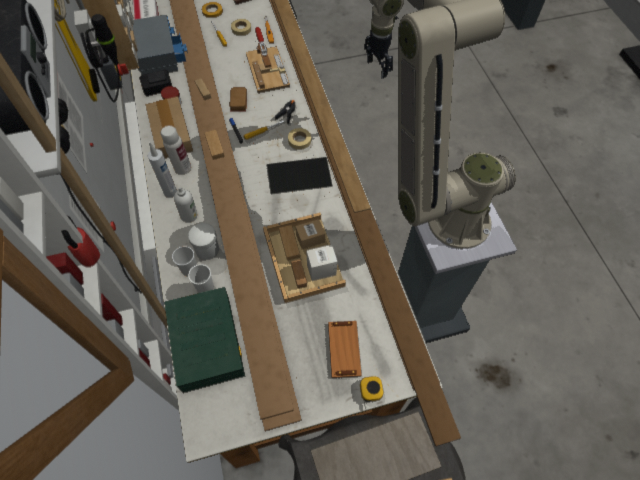

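View pics/wrist0.png

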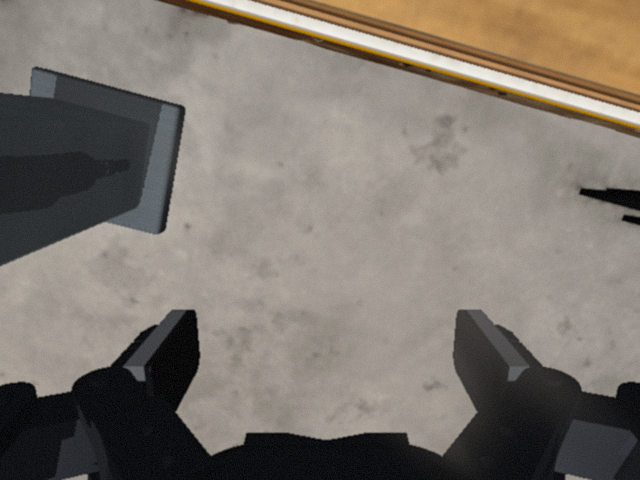

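```bash
cat >> h.py <<'E'
def pts(fn):
    z=np.load('pics/'+fn+'.npz'); d=z['d']; v,u=np.mgrid[0:480,0:640]; f=z['f']; c=z['c']
    P=np.stack([(u-c[0])/f*d,-(v-c[1])/f*d,-d],-1); T=z['T']
    return P@T[:3,:3].T+T[:3,3], z['p'], d
def ray(fn,uv,h):
    z=np.load('pics/'+fn+'.npz'); T=z['T']; uv=np.atleast_2d(uv).astype(float)
    D=np.stack([(uv[:,0]-z['c'][0])/z['f'],-(uv[:,1]-z['c'][1])/z['f'],-np.ones(len(uv))],-1)@T[:3,:3].T
    o=T[:3,3]; return o+D*((h-o[2])/D[:,2])[:,None]
E
python3 - <<'E'
from h import *
P,p,d=pts('side0.png')
for uv in [(300,250),(335,300),(320,180),(322,255),(312,230),(345,345),(292,245),(295,270),(305,160),(372,388),(299,138),(300,165)]:
    print(uv,P[uv[1],uv[0]].round(3),p[uv[1],uv[0]])
c=p[110:410,220:420]; cv2.imwrite('pics/sidec.png',cv2.resize(c,None,fx=2,fy=2,interpolation=cv2.INTER_CUBIC)[:,:,::-1])
E
```

```text
(300, 250) [ 0.573 -0.03   0.007] [103  89  63]
(335, 300) [0.509 0.177 0.   ] [173 172 163]
(320, 180) [ 0.427 -0.298  0.007] [25 25 26]
(322, 255) [0.521 0.06  0.105] [141 143 138]
(312, 230) [ 0.521 -0.064  0.062] [99 99 96]
(345, 345) [0.525 0.336 0.017] [146  95  55]
(292, 245) [ 0.597 -0.044  0.029] [99 77 51]
(295, 270) [0.611 0.055 0.037] [85 62 40]
(305, 160) [ 0.455 -0.408  0.001] [42 43 42]
(372, 388) [0.489 0.486 0.028] [42 40 40]
(299, 138) [ 0.448 -0.524 -0.004] [84 82 78]
(300, 165) [ 0.48  -0.387  0.005] [28 28 28]
```

View pics/sidec.png

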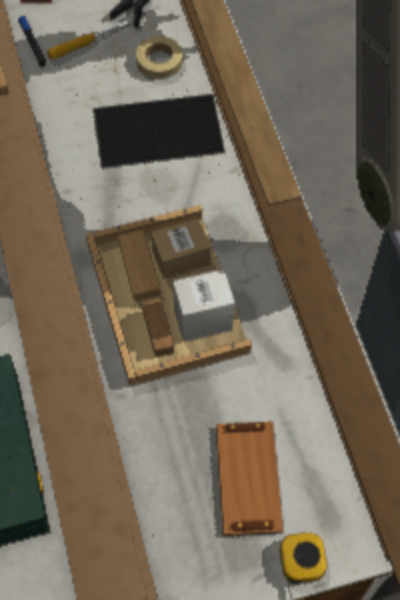

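```bash
cat >> h.py <<'E'
from scipy.spatial.transform import Rotation as Ro
def RT():
    s=env.get_state(); q=s['orientation']; return Ro.from_quat([q[1],q[2],q[3],q[0]]).as_matrix(), s['tcp_pos'], s
def goto(t,yaw=None):
    """print offset(cm)/yaw(deg) to world target t with tool-y direction at world angle yaw (deg, mod 180)"""
    R,p,s=RT(); o=R.T@(np.array(t)-p)*100
    a=np.degrees(np.arctan2(R[1,1],R[0,1])); 
    # turning +yaw about tool x (down) turns clockwise from above
    dy=None if yaw is None else -((yaw-a+90)%180-90)
    print('t',round(s['clock'],2),'tcp',p.round(4),'tooly ang',round(a,2),'xdown',R[:,0].round(3),'gap',round(s['finger_gap'],4),'F',s['wrist_force'].round(1),'q6',s['joint_pos'].round(2))
    print('offset cm',o.round(2),'yaw',dy)
E
python3 - <<'E'
from h import *
R,p,s=RT(); print(R.round(3)); goto([.46,0,.33],90)
E
```

```text
[[-0.     0.254 -0.967]
 [ 0.001 -0.967 -0.254]
 [-1.    -0.001 -0.   ]]
t 0.15 tcp [ 0.146  -0.5558  0.2306] tooly ang -75.29 xdown [-0.     0.001 -1.   ] gap 0.0853 F [-0.4  0.2  0. ] q6 [-1.45  0.31  0.05  1.3  -0.    1.43]
offset cm [ -9.87 -45.79 -44.49] yaw 14.714545659251627
```

Call:
{"name": "servo_tool", "arguments": {
  "increments": [
    {"offset": [-1.5,-3,-3],"yaw": 2},
    {"offset": [-3,-6.5,-6.2],"yaw": 4},
    {"offset": [-4.5,-9.8,-9.4],"yaw": 6},
    {"offset": [-6,-13,-12.6],"yaw": 8},
    {"offset": [-7.5,-16.4,-15.8],"yaw": 10},
    {"offset": [-9,-19.7,-19],"yaw": 12},
    {"offset": [-10.5,-23,-22.2],"yaw": 13.5},
    {"offset": [-12,-26.3,-25.4],"yaw": 14.7}
  ]
}}

```text
clock: 0.95
tcp_pos: [0.3252, -0.2355, 0.3519]
orientation: [-0.0, 0.707, -0.001, -0.707]
wrist_force: [1.2, -0.7, 0.6]
finger_gap: 0.0855
```

Run:
```python
from h import *
goto([.46,0,.36],90)
```

```text
t 0.95 tcp [ 0.3252 -0.2355  0.3519] tooly ang -90.08 xdown [ 0. -0. -1.] gap 0.0855 F [ 1.2 -0.7  0.6] q6 [-0.83 -0.03 -0.07  1.54  0.    2.32]
offset cm [ -0.82 -23.57 -13.44] yaw -0.07830681492600888
```

Call:
{"name": "servo_tool", "arguments": {
  "increments": [
    {"offset": [-0.2,-3,-2.2],"yaw": -8.5},
    {"offset": [-0.4,-6,-4.4],"yaw": -17},
    {"offset": [-0.6,-9,-6.6],"yaw": -25.5},
    {"offset": [-0.8,-12,-8.8],"yaw": -34},
    {"offset": [-0.8,-15,-11],"yaw": -42.5},
    {"offset": [-0.8,-18,-13.2],"yaw": -51},
    {"offset": [-0.8,-21,-15.4],"yaw": -59.5},
    {"offset": [-0.8,-23.6,-17.4],"yaw": -68}
  ]
}}

```text
clock: 1.75
tcp_pos: [0.4995, 0.0005, 0.359]
orientation: [-0.397, -0.585, -0.398, 0.585]
wrist_force: [0.1, -0.2, -0.1]
finger_gap: 0.0859
```

Call:
{"name": "servo_tool", "arguments": {
  "increments": [
    {"offset": [0,0,0],"yaw": -8.5},
    {"offset": [0,0,0],"yaw": -17},
    {"offset": [0,0,0],"yaw": -25.5},
    {"offset": [0,0,0],"yaw": -34},
    {"offset": [0,0,0],"yaw": -42.5},
    {"offset": [0,0,0],"yaw": -51},
    {"offset": [0,0,0],"yaw": -59.5},
    {"offset": [0,0,0],"yaw": -68}
  ]
}}

```text
clock: 2.55
tcp_pos: [0.4987, -0.0012, 0.359]
orientation: [0.656, 0.263, 0.657, -0.263]
wrist_force: [0.0, 0.2, 0.2]
finger_gap: 0.0852
```

Call:
{"name": "servo_tool", "arguments": {
  "increments": [
    {"offset": [0,0,0],"yaw": -8.5},
    {"offset": [0,0,0],"yaw": -17},
    {"offset": [0,0,0],"yaw": -25.5},
    {"offset": [0,0,0],"yaw": -34},
    {"offset": [0,0,0],"yaw": -42.5},
    {"offset": [0,0,0],"yaw": -44},
    {"offset": [0,0,0],"yaw": -44},
    {"offset": [0,0,0],"yaw": -44}
  ]
}}

```text
clock: 3.35
tcp_pos: [0.4988, -0.0012, 0.3592]
orientation: [0.707, 0.001, 0.707, -0.001]
wrist_force: [-0.2, -0.7, 0.4]
finger_gap: 0.0851
```

Run:
```python
from h import *
goto([.5,0,.36],90); snap('wrist','w1.png')
```

```text
t 3.35 tcp [ 0.4988 -0.0012  0.3592] tooly ang 89.88 xdown [-0. -0. -1.] gap 0.0851 F [-0.2 -0.7  0.4] q6 [-0.16  0.16  0.16  1.57 -0.   -0.16]
offset cm [-0.08  0.12  0.12] yaw -0.12465872978228276
```

View pics/w1.png

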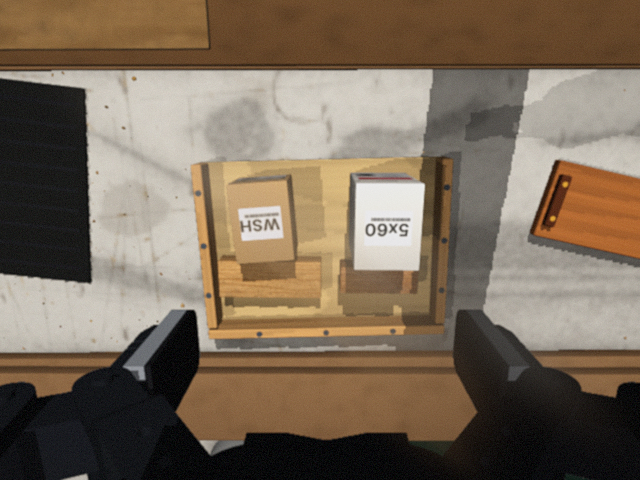

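```bash
cat >> h.py <<'E'
def rect(fn,zlo,zhi,box,h,colour=None,show=True):
    """minAreaRect of the biggest blob with height in zlo..zhi, re-cast on plane h"""
    P,p,d=pts(fn)
    m=(d>0)&(P[...,2]>zlo)&(P[...,2]<zhi)&(P[...,0]>box[0])&(P[...,0]<box[1])&(P[...,1]>box[2])&(P[...,1]<box[3])
    if colour is not None: m&=colour(p.astype(int))
    m=cv2.morphologyEx(m.astype(np.uint8),cv2.MORPH_OPEN,np.ones((3,3)))
    cs,_=cv2.findContours(m,cv2.RETR_EXTERNAL,cv2.CHAIN_APPROX_NONE)
    c=max(cs,key=cv2.contourArea)[:,0,:]
    W=ray(fn,c,h)[:,:2]
    (cx,cy),(w,l),a=cv2.minAreaRect((W*1000).astype(np.float32))
    zs=P[...,2][m>0]
    if show: print(fn,'centre',round(cx/1000,4),round(cy/1000,4),'size mm',round(w,1),round(l,1),'ang',round(a,1),'medz',round(float(np.median(zs)),4),'px',cv2.boundingRect(c))
    return cx/1000,cy/1000,w,l,a
E
python3 - <<'E'
from h import *
B=(.35,.68,-.18,.18)
rect('w1.png',.09,.12,B,.106)
rect('w1.png',.058,.08,B,.067)
rect('w1.png',.020,.034,(.55,.64,-.13,.0),.031)
rect('w1.png',.032,.045,(.57,.62,0.0,.12),.038)
rect('w1.png',.008,.5,(.35,.7,-.17,.17),.036)
rect('w1.png',-.01,.01,(.3,.7,-.5,-.17),.004,lambda p:p.sum(-1)<140)
rect('w1.png',.008,.04,(.3,.7,.2,.5),.014)
E
```

```text
w1.png centre 0.5228 0.0553 size mm 65.0 86.1 ang 89.5 medz 0.1065 px (353, 181, 72, 89)
w1.png centre 0.5267 -0.0707 size mm 85.9 63.1 ang 4.1 medz 0.0676 px (227, 179, 68, 84)
w1.png centre 0.6014 -0.0693 size mm 119.9 47.2 ang 89.2 medz 0.0314 px (218, 258, 104, 40)
w1.png centre 0.6003 0.0575 size mm 90.0 33.0 ang 89.9 medz 0.0384 px (340, 265, 79, 28)
w1.png centre 0.7615 -0.0128 size mm 851.8 245.1 ang 89.9 medz 0.411 px (0, 309, 640, 171)
w1.png centre 0.4972 -0.3369 size mm 110.3 227.9 ang 83.0 medz 0.0046 px (0, 79, 91, 203)
w1.png centre 0.3385 0.2653 size mm 130.2 64.0 ang 89.9 medz 0.0217 px (517, 0, 123, 68)
```

Run:
```python
from h import *
S=lambda p:p.sum(-1)<130
rect('side0.png',-.01,.02,(.3,.7,-.5,-.17),.004,S)
rect('side0.png',.008,.04,(.35,.7,.2,.47),.014,lambda p:(p[...,0]-p[...,2]>30))
print('mat edge',ray('w1.png',[(85,88),(91,282)],.004).round(4))
print('tray fence inner',ray('w1.png',[(194,165),(210,337),(452,158),(443,332)],.036).round(4))
print('stand edge',ray('w1.png',[(558,161),(530,236)],.014).round(4))
```

```text
side0.png centre 0.4962 -0.3442 size mm 133.0 223.8 ang 83.3 medz 0.0023 px (268, 158, 63, 35)
side0.png centre 0.5304 0.3433 size mm 175.1 89.8 ang 77.4 medz 0.016 px (328, 321, 33, 56)
mat edge [[ 0.3894 -0.2684  0.004 ]
 [ 0.6162 -0.2952  0.004 ]]
tray fence inner [[ 0.4707 -0.1457  0.036 ]
 [ 0.6751 -0.1436  0.036 ]
 [ 0.4639  0.1319  0.036 ]
 [ 0.6691  0.1366  0.036 ]]
stand edge [[0.4691 0.2579 0.014 ]
 [0.5561 0.2371 0.014 ]]
```

Call:
{"name": "servo_tool", "arguments": {
  "claw": 1,
  "force": 40,
  "increments": [
    {"offset": [3.5,2.5,1],"yaw": 0},
    {"offset": [8,4.5,2],"yaw": 0.3},
    {"offset": [12.5,5.65,2.4],"yaw": 0.4},
    {"offset": [17,5.65,2.4],"yaw": 0.4},
    {"offset": [21.5,5.65,2.4],"yaw": 0.4},
    {"offset": [25.5,5.65,2.4],"yaw": 0.4},
    {"offset": [28.5,5.65,2.4],"yaw": 0.4},
    {"offset": [30.2,5.65,2.4],"yaw": 0.4}
  ]
}}

```text
clock: 4.2
tcp_pos: [0.5208, 0.0554, 0.0543]
orientation: [0.706, 0.003, 0.709, -0.003]
wrist_force: [-0.3, -0.2, -0.2]
finger_gap: 0.0855
```

Call:
{"name": "servo_tool", "arguments": {
  "claw": 0.5,
  "increments": [
    {"offset": [0,0,0],"yaw": 0},
    {"offset": [0,0,0],"yaw": 0},
    {"offset": [0,0,0],"yaw": 0},
    {"offset": [0,0,0],"yaw": 0},
    {"offset": [0,0,0],"yaw": 0},
    {"offset": [0,0,0],"yaw": 0},
    {"offset": [0,0,0],"yaw": 0},
    {"offset": [0,0,0],"yaw": 0}
  ]
}}

```text
clock: 5.0
tcp_pos: [0.5228, 0.0552, 0.0574]
orientation: [0.707, 0.002, 0.707, -0.002]
wrist_force: [0.6, -0.1, -3.5]
finger_gap: 0.0637
```

Run:
```python
from h import *
goto([.549,-.358,.20]); snap('wrist','w2.png')
```

```text
t 5.0 tcp [0.5228 0.0552 0.0574] tooly ang 89.61 xdown [ 0. -0. -1.] gap 0.0637 F [ 0.6 -0.1 -3.5] q6 [-0.05  0.34 -0.37  0.86 -0.   -0.04]
offset cm [-14.26 -41.3    2.9 ] yaw None
```

View pics/w2.png

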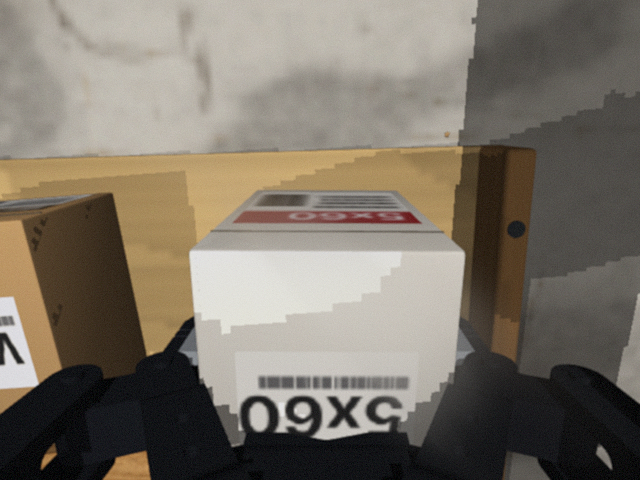

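Call:
{"name": "servo_tool", "arguments": {
  "increments": [
    {"offset": [-2,0,0],"yaw": 0},
    {"offset": [-5.5,0,0],"yaw": 0},
    {"offset": [-9.5,0,0],"yaw": 0},
    {"offset": [-13,-1.5,0],"yaw": 0},
    {"offset": [-14.3,-5,0],"yaw": 0},
    {"offset": [-14.3,-9,0.5],"yaw": 0},
    {"offset": [-14.3,-13.5,0.5],"yaw": 0},
    {"offset": [-14.3,-18,1],"yaw": 0}
  ]
}}

```text
clock: 5.85
tcp_pos: [0.5312, -0.1261, 0.2006]
orientation: [0.707, 0.002, 0.707, -0.002]
wrist_force: [1.8, 0.1, -2.4]
finger_gap: 0.0638
```

Call:
{"name": "servo_tool", "arguments": {
  "increments": [
    {"offset": [0,-4.5,0.3],"yaw": 0},
    {"offset": [0,-9,0.7],"yaw": 0},
    {"offset": [0,-13.5,1],"yaw": 0},
    {"offset": [0,-17.5,1.3],"yaw": 0},
    {"offset": [0,-20.5,1.5],"yaw": 0},
    {"offset": [0,-22.5,1.6],"yaw": 0},
    {"offset": [0,-23.3,1.6],"yaw": 0},
    {"offset": [0,-23.3,1.6],"yaw": 0}
  ]
}}

```text
clock: 6.65
tcp_pos: [0.5457, -0.3586, 0.1997]
orientation: [0.707, 0.003, 0.707, -0.003]
wrist_force: [-0.3, 1.3, -2.8]
finger_gap: 0.0637
```

Run:
```python
from h import *
goto([.549,-.358,.0565]); snap('wrist','w3.png'); snap('side','s3.png')
```

```text
t 6.65 tcp [ 0.5457 -0.3586  0.1997] tooly ang 89.54 xdown [-0.001  0.001 -1.   ] gap 0.0637 F [-0.3  1.3 -2.8] q6 [-0.7   0.48  0.21  1.31  0.   -0.7 ]
offset cm [14.32  0.05  0.34] yaw None
```

View pics/w3.png

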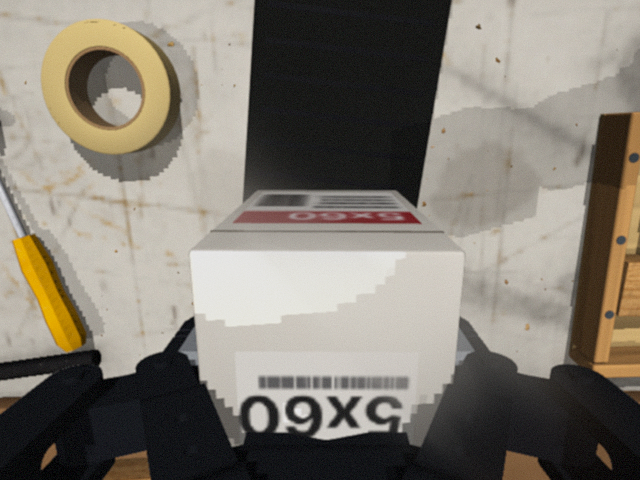

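View pics/s3.png

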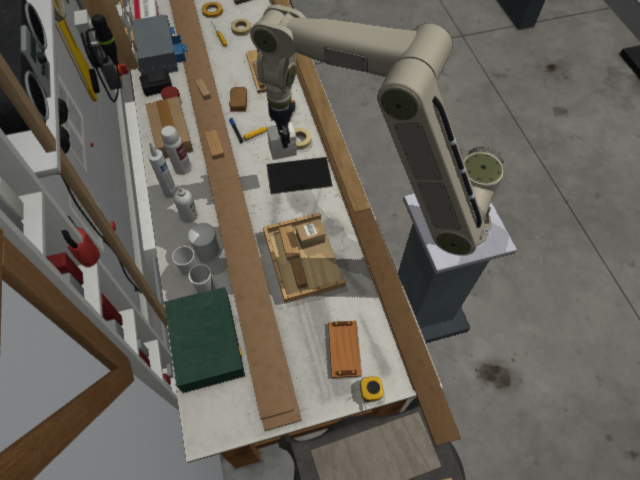

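Call:
{"name": "servo_tool", "arguments": {
  "increments": [
    {"offset": [2.5,0,0.3],"yaw": 0},
    {"offset": [6,0,0.3],"yaw": 0},
    {"offset": [9,0,0.3],"yaw": 0},
    {"offset": [11.5,0,0.3],"yaw": 0},
    {"offset": [13,0,0.3],"yaw": 0},
    {"offset": [13.9,0,0.3],"yaw": 0},
    {"offset": [14.3,0,0.3],"yaw": 0},
    {"offset": [14.4,0,0.3],"yaw": 0}
  ]
}}

```text
clock: 7.55
tcp_pos: [0.5494, -0.3574, 0.0567]
orientation: [0.707, 0.002, 0.707, -0.002]
wrist_force: [-0.6, -0.4, -3.3]
finger_gap: 0.0637
```

Run:
```python
from h import *
goto([.549,-.358,.0555]); print(ray('w3.png',[(172,85),(107,85)],.025).round(3),ray('w3.png',[(252,0),(245,200),(450,0),(420,195)],.004).round(3))
```

```text
t 7.55 tcp [ 0.5494 -0.3574  0.0567] tooly ang 89.66 xdown [ 0. -0. -1.] gap 0.0637 F [-0.6 -0.4 -3.3] q6 [-0.7   0.56 -0.01  1.   -0.   -0.69]
offset cm [ 0.12 -0.06 -0.04] yaw None
[[ 0.449 -0.468  0.025]
 [ 0.449 -0.513  0.025]] [[ 0.391 -0.412  0.004]
 [ 0.534 -0.425  0.004]
 [ 0.392 -0.271  0.004]
 [ 0.531 -0.286  0.004]]
```

Call:
{"name": "servo_tool", "arguments": {
  "increments": [
    {"offset": [0.05,0,0],"yaw": 0},
    {"offset": [0.1,0,0],"yaw": 0},
    {"offset": [0.1,0,0],"yaw": 0},
    {"offset": [0.1,0,0],"yaw": 0},
    {"offset": [0.1,0,0],"yaw": 0},
    {"offset": [0.1,0,0],"yaw": 0},
    {"offset": [0.1,0,0],"yaw": 0},
    {"offset": [0.1,0,0],"yaw": 0}
  ]
}}

```text
clock: 8.35
tcp_pos: [0.549, -0.358, 0.0553]
orientation: [0.707, 0.002, 0.707, -0.002]
wrist_force: [0.2, 0.1, -2.7]
finger_gap: 0.0635
```

Call:
{"name": "servo_tool", "arguments": {
  "claw": 1,
  "increments": [
    {"offset": [0,0,0],"yaw": 0},
    {"offset": [0,0,0],"yaw": 0},
    {"offset": [0,0,0],"yaw": 0},
    {"offset": [0,0,0],"yaw": 0},
    {"offset": [-2,0,0],"yaw": 0},
    {"offset": [-6,0,0],"yaw": 0},
    {"offset": [-10,0,0],"yaw": 0},
    {"offset": [-14,0,0],"yaw": 0}
  ]
}}

```text
clock: 9.15
tcp_pos: [0.5489, -0.3578, 0.1968]
orientation: [0.707, 0.002, 0.707, -0.002]
wrist_force: [0.7, -0.7, -0.4]
finger_gap: 0.0854
```

Run:
```python
from h import *
goto([.5267,-.0707,.21],94.1)
```

```text
t 9.15 tcp [ 0.5489 -0.3578  0.1968] tooly ang 89.61 xdown [-0.  0. -1.] gap 0.0854 F [ 0.7 -0.7 -0.4] q6 [-0.7   0.48  0.21  1.3  -0.   -0.69]
offset cm [-1.32 28.69 -2.41] yaw -4.487211702158632
```

Call:
{"name": "servo_tool", "arguments": {
  "claw": 0.9,
  "increments": [
    {"offset": [-1,2.5,0],"yaw": -0.5},
    {"offset": [-1.5,7,-0.5],"yaw": -1},
    {"offset": [-1.5,11.5,-1],"yaw": -2},
    {"offset": [-1.5,16,-1.5],"yaw": -3},
    {"offset": [-1.5,20.5,-2],"yaw": -4},
    {"offset": [-1.5,25,-2.4],"yaw": -4.5},
    {"offset": [-1.5,28,-2.4],"yaw": -4.5},
    {"offset": [-1.5,28.7,-2.4],"yaw": -4.5}
  ]
}}

```text
clock: 9.95
tcp_pos: [0.5265, -0.0678, 0.2108]
orientation: [0.707, -0.027, 0.706, 0.027]
wrist_force: [0.1, -0.7, 0.3]
finger_gap: 0.0773
```

Run:
```python
from h import *
goto([.5267,-.0707,.034],94.1); snap('wrist','w4.png'); goto([.5267,-.0707,.034],94.1)
rect('w4.png',.058,.08,(.35,.68,-.18,.18),.067)
```

```text
t 9.95 tcp [ 0.5265 -0.0678  0.2108] tooly ang 94.33 xdown [ 0.  0. -1.] gap 0.0773 F [ 0.1 -0.7  0.3] q6 [-0.28  0.23 -0.11  1.23  0.   -0.36]
offset cm [ 1.768e+01 -3.000e-01 -1.000e-02] yaw 0.23487004398485567
t 10.0 tcp [ 0.5269 -0.0684  0.2108] tooly ang 94.31 xdown [ 0.001  0.    -1.   ] gap 0.0772 F [ 1.1  1.2 -0.2] q6 [-0.28  0.24 -0.11  1.23  0.   -0.36]
offset cm [17.68 -0.23 -0.04] yaw 0.2100285309292076
w4.png centre 0.527 -0.0714 size mm 85.2 62.2 ang 4.1 medz 0.0677 px (278, 166, 93, 121)
```

View pics/w4.png

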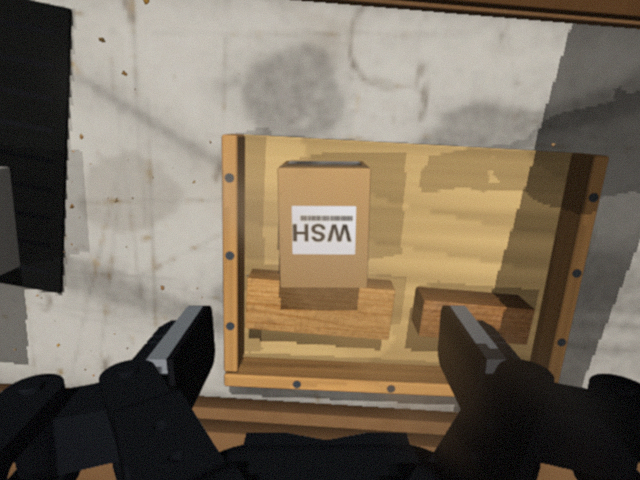

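Call:
{"name": "servo_tool", "arguments": {
  "increments": [
    {"offset": [3,0,0],"yaw": 0.2},
    {"offset": [7,0,0],"yaw": 0.2},
    {"offset": [11,0,0],"yaw": 0.2},
    {"offset": [14,0,0],"yaw": 0.2},
    {"offset": [16,0,0],"yaw": 0.2},
    {"offset": [17.3,0,0],"yaw": 0.2},
    {"offset": [17.7,0,0],"yaw": 0.2},
    {"offset": [17.7,0,0],"yaw": 0.2}
  ]
}}

```text
clock: 10.8
tcp_pos: [0.5268, -0.0718, 0.0328]
orientation: [0.706, -0.024, 0.707, 0.024]
wrist_force: [0.3, -0.2, -0.9]
finger_gap: 0.0768
```

Call:
{"name": "servo_tool", "arguments": {
  "claw": 0.5,
  "increments": [
    {"offset": [0,0,0],"yaw": 0},
    {"offset": [0,0,0],"yaw": 0},
    {"offset": [0,0,0],"yaw": 0},
    {"offset": [0,0,0],"yaw": 0},
    {"offset": [0,0,0],"yaw": 0},
    {"offset": [0,0,0],"yaw": 0},
    {"offset": [0,0,0],"yaw": 0},
    {"offset": [0,0,0],"yaw": 0}
  ]
}}

```text
clock: 11.6
tcp_pos: [0.528, -0.0713, 0.0344]
orientation: [0.707, -0.025, 0.706, 0.024]
wrist_force: [-0.8, -1.8, 6.2]
finger_gap: 0.0615
```

Run:
```python
from h import *
goto([.440,-.345,.17],90); snap('wrist','w5.png')
```

```text
t 11.6 tcp [ 0.528  -0.0713  0.0344] tooly ang 93.91 xdown [ 0.002 -0.001 -1.   ] gap 0.0615 F [-0.8 -1.8  6.2] q6 [-0.28  0.37 -0.38  0.81 -0.   -0.35]
offset cm [-13.55 -26.73 -10.61] yaw 3.9057609587675444
```

View pics/w5.png

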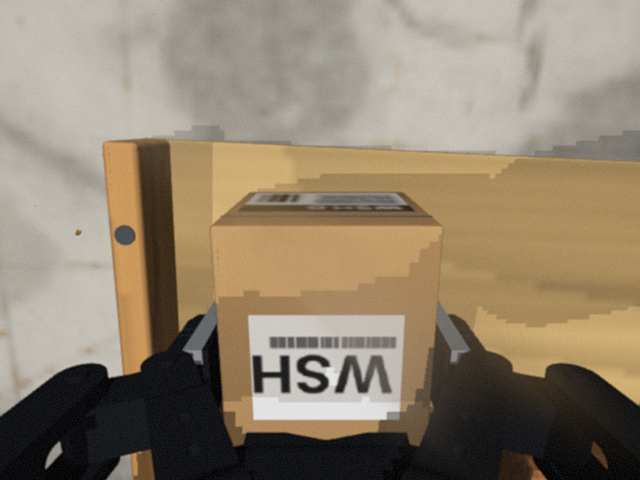

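Call:
{"name": "servo_tool", "arguments": {
  "increments": [
    {"offset": [-2,0,0],"yaw": 0},
    {"offset": [-5.5,0,0],"yaw": 0},
    {"offset": [-9.5,0,-0.5],"yaw": 0},
    {"offset": [-12.5,-2,-2],"yaw": 1},
    {"offset": [-13.5,-5.5,-3.5],"yaw": 2},
    {"offset": [-13.5,-9.5,-5],"yaw": 3},
    {"offset": [-13.5,-13.5,-6.5],"yaw": 3.5},
    {"offset": [-13.5,-17.5,-8],"yaw": 3.9}
  ]
}}

```text
clock: 12.45
tcp_pos: [0.4582, -0.2517, 0.1681]
orientation: [0.707, -0.0, 0.707, 0.0]
wrist_force: [0.2, -1.1, -2.3]
finger_gap: 0.0617
```

Call:
{"name": "servo_tool", "arguments": {
  "increments": [
    {"offset": [0,-3.5,-1],"yaw": 0},
    {"offset": [0,-7,-1.7],"yaw": 0},
    {"offset": [0,-9,-2],"yaw": 0},
    {"offset": [0,-9.3,-2],"yaw": 0},
    {"offset": [0,-9.3,-2],"yaw": 0},
    {"offset": [0,-9.3,-2],"yaw": 0},
    {"offset": [0,-9.3,-2],"yaw": 0},
    {"offset": [0,-9.3,-2],"yaw": 0}
  ]
}}

```text
clock: 13.25
tcp_pos: [0.4395, -0.3427, 0.1684]
orientation: [0.707, -0.001, 0.707, 0.001]
wrist_force: [0.2, -0.4, -3.4]
finger_gap: 0.0618
```

Run:
```python
from h import *
goto([.438,-.345,.0324],90)
```

```text
t 13.25 tcp [ 0.4395 -0.3427  0.1684] tooly ang 90.11 xdown [ 0.  0. -1.] gap 0.0618 F [ 0.2 -0.4 -3.4] q6 [-0.81  0.31 -0.12  1.14  0.   -0.81]
offset cm [13.6  -0.23 -0.15] yaw 0.10751192798630882
```

Call:
{"name": "servo_tool", "arguments": {
  "increments": [
    {"offset": [3,0,-0.1],"yaw": 0},
    {"offset": [6.5,0,-0.1],"yaw": 0},
    {"offset": [9.5,0,-0.1],"yaw": 0},
    {"offset": [11.7,0,-0.1],"yaw": 0},
    {"offset": [12.8,0,-0.1],"yaw": 0},
    {"offset": [13.3,0,-0.1],"yaw": 0},
    {"offset": [13.5,0,-0.1],"yaw": 0},
    {"offset": [13.6,0,-0.1],"yaw": 0}
  ]
}}

```text
clock: 14.05
tcp_pos: [0.4389, -0.3444, 0.0333]
orientation: [0.708, -0.001, 0.707, -0.0]
wrist_force: [0.5, 0.3, -2.5]
finger_gap: 0.062
```

Call:
{"name": "servo_tool", "arguments": {
  "increments": [
    {"offset": [0,0,0],"yaw": 0},
    {"offset": [0,0,0],"yaw": 0},
    {"offset": [0,0,0],"yaw": 0},
    {"offset": [0,0,0],"yaw": 0},
    {"offset": [0,0,0],"yaw": 0},
    {"offset": [0,0,0],"yaw": 0},
    {"offset": [0,0,0],"yaw": 0},
    {"offset": [0,0,0],"yaw": 0}
  ]
}}

```text
clock: 14.85
tcp_pos: [0.4381, -0.3439, 0.0324]
orientation: [0.707, -0.0, 0.707, -0.0]
wrist_force: [-0.4, -0.1, -1.0]
finger_gap: 0.0618
```

Call:
{"name": "servo_tool", "arguments": {
  "claw": 1,
  "increments": [
    {"offset": [0,0,0],"yaw": 0},
    {"offset": [0,0,0],"yaw": 0},
    {"offset": [0,0,0],"yaw": 0},
    {"offset": [0,0,0],"yaw": 0},
    {"offset": [-2,0,0],"yaw": 0},
    {"offset": [-6,0,0],"yaw": 0},
    {"offset": [-11,0,0],"yaw": 0},
    {"offset": [-16,0,0],"yaw": 0}
  ]
}}

```text
clock: 15.65
tcp_pos: [0.4377, -0.3434, 0.1936]
orientation: [0.707, 0.0, 0.707, 0.0]
wrist_force: [0.3, -0.4, 0.0]
finger_gap: 0.0855
```

Run:
```python
from h import *
snap('side','s6.png')
rect('s6.png',.085,.12,(.35,.68,-.5,-.2),.104)
rect('s6.png',.045,.08,(.35,.68,-.5,-.2),.065)
rect('w4.png',.020,.034,(.55,.64,-.15,.0),.031)
rect('w4.png',.032,.045,(.57,.62,0.0,.12),.038)
goto([.6,-.0695,.17],-.5)
d=cv2.imread('pics/s6.png')[110:410,220:420]; cv2.imwrite('pics/s6c.png',cv2.resize(d,None,fx=2,fy=2))
```

```text
s6.png centre 0.5531 -0.3458 size mm 85.9 76.2 ang 0.3 medz 0.1009 px (269, 151, 27, 21)
s6.png centre 0.4407 -0.3302 size mm 88.1 78.1 ang 0.0 medz 0.0623 px (301, 155, 27, 20)
w4.png centre 0.6008 -0.0697 size mm 119.7 48.9 ang 89.2 medz 0.0314 px (246, 273, 149, 66)
w4.png centre 0.6005 0.0566 size mm 91.4 34.2 ang 89.2 medz 0.0384 px (418, 297, 117, 47)
t 15.7 tcp [ 0.4406 -0.3463  0.2032] tooly ang 90.02 xdown [ 0.009 -0.009 -1.   ] gap 0.0853 F [ 1.5 -1.9  6. ] q6 [-0.81  0.28 -0.06  1.21 -0.   -0.81]
offset cm [ 3.2  27.71 15.92] yaw -89.47985259671759
```

View pics/s6c.png

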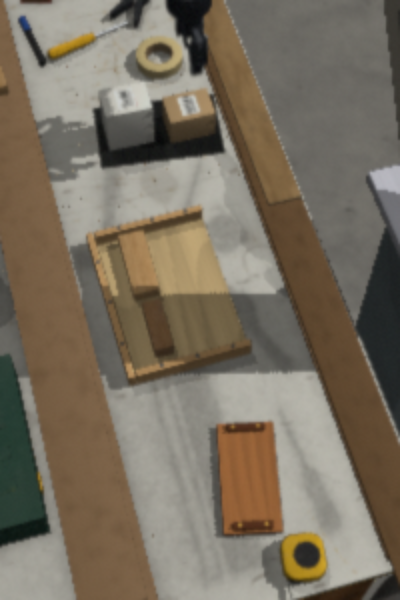

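Call:
{"name": "servo_tool", "arguments": {
  "claw": 0.7,
  "increments": [
    {"offset": [0,3,1.5],"yaw": -8},
    {"offset": [0,6.5,3.5],"yaw": -16.5},
    {"offset": [0,10,5.5],"yaw": -25},
    {"offset": [0,13.5,7.5],"yaw": -33.5},
    {"offset": [0,17,9.5],"yaw": -42},
    {"offset": [0,20.5,11.5],"yaw": -50.5},
    {"offset": [0,24,13.5],"yaw": -59},
    {"offset": [0,27.5,16],"yaw": -67.5}
  ]
}}

```text
clock: 16.5
tcp_pos: [0.5984, -0.0672, 0.1924]
orientation: [0.587, -0.395, 0.587, 0.395]
wrist_force: [0.1, 0.1, 0.4]
finger_gap: 0.0597
```

Call:
{"name": "servo_tool", "arguments": {
  "increments": [
    {"offset": [0.5,0,0],"yaw": -8},
    {"offset": [1.5,0,0],"yaw": -16.5},
    {"offset": [2,0,0],"yaw": -21.5},
    {"offset": [2,0,0],"yaw": -21.5},
    {"offset": [2,0,0],"yaw": -21.5},
    {"offset": [2,0,0],"yaw": -21.5},
    {"offset": [2,0,0],"yaw": -21.5},
    {"offset": [2,0,0],"yaw": -21.5}
  ]
}}

```text
clock: 17.3
tcp_pos: [0.5982, -0.069, 0.1727]
orientation: [0.505, -0.496, 0.504, 0.495]
wrist_force: [0.9, -0.4, -0.4]
finger_gap: 0.06
```

Run:
```python
from h import *
snap('wrist','w6.png')
rect('w6.png',.020,.034,(.55,.64,-.15,.0),.031)
goto([.601,-.0697,.008],-.8)
```

```text
w6.png centre 0.6031 -0.0706 size mm 120.0 44.9 ang 89.2 medz 0.0316 px (284, 139, 69, 172)
t 17.35 tcp [ 0.5982 -0.069   0.1726] tooly ang 178.98 xdown [ 0.001 -0.    -1.   ] gap 0.0595 F [0.  1.  0.8] q6 [-0.25  0.39  0.01  1.19 -0.   -1.8 ]
offset cm [16.46 -0.27 -0.06] yaw -0.2234393791982825
```

View pics/w6.png

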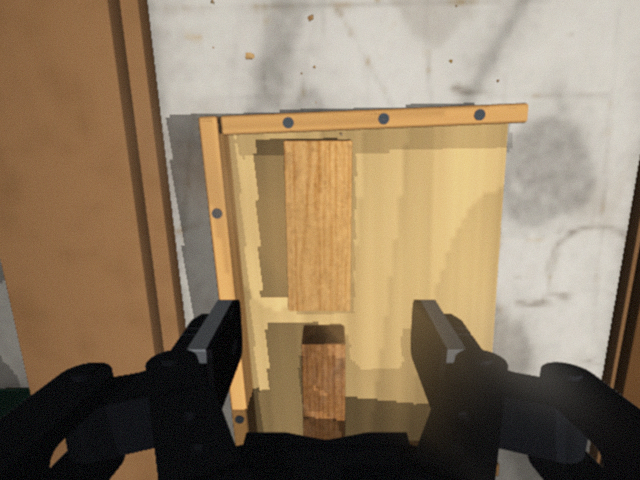

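Call:
{"name": "servo_tool", "arguments": {
  "claw": 0.7,
  "increments": [
    {"offset": [3,-0.2,-0.1],"yaw": 0},
    {"offset": [7,-0.4,-0.1],"yaw": 0},
    {"offset": [10.5,-0.4,-0.1],"yaw": 0},
    {"offset": [13,-0.4,-0.1],"yaw": 0},
    {"offset": [15,-0.4,-0.1],"yaw": 0},
    {"offset": [16,-0.4,-0.1],"yaw": 0},
    {"offset": [16.4,-0.4,-0.1],"yaw": 0},
    {"offset": [16.4,-0.4,-0.1],"yaw": 0}
  ]
}}

```text
clock: 18.15
tcp_pos: [0.6023, -0.07, 0.0085]
orientation: [0.504, -0.496, 0.504, 0.496]
wrist_force: [-0.0, -0.1, -0.3]
finger_gap: 0.0599
```

Call:
{"name": "servo_tool", "arguments": {
  "claw": 0.3,
  "increments": [
    {"offset": [0,0,0],"yaw": 0},
    {"offset": [0,0,0],"yaw": 0},
    {"offset": [0,0,0],"yaw": 0},
    {"offset": [0,0,0],"yaw": 0},
    {"offset": [0,0,0],"yaw": 0},
    {"offset": [0,0,0],"yaw": 0},
    {"offset": [0,0,0],"yaw": 0},
    {"offset": [0,0,0],"yaw": 0}
  ]
}}

```text
clock: 18.95
tcp_pos: [0.6032, -0.0702, 0.0098]
orientation: [0.505, -0.497, 0.504, 0.495]
wrist_force: [0.0, -0.6, 6.8]
finger_gap: 0.0444
```

Run:
```python
from h import *
goto([.5304,.3433,.15],-12.6)
```

```text
t 18.95 tcp [ 0.6032 -0.0702  0.0098] tooly ang 179.02 xdown [ 0.003 -0.001 -1.   ] gap 0.0444 F [ 0.  -0.6  6.8] q6 [-0.25  0.52 -0.21  0.84 -0.   -1.8 ]
offset cm [-14.08   7.95  41.21] yaw 11.61513149541878
```

Call:
{"name": "servo_tool", "arguments": {
  "increments": [
    {"offset": [-2,0,0],"yaw": 0},
    {"offset": [-5.5,0,0],"yaw": 0},
    {"offset": [-9.5,0,1],"yaw": 0},
    {"offset": [-13.5,1,3.5],"yaw": 2},
    {"offset": [-17,2,6.5],"yaw": 4},
    {"offset": [-19.5,3,10.5],"yaw": 6},
    {"offset": [-21.5,4,14.5],"yaw": 8},
    {"offset": [-23.5,5,18.5],"yaw": 10}
  ]
}}

```text
clock: 19.75
tcp_pos: [0.5546, 0.1173, 0.2446]
orientation: [0.546, -0.449, 0.546, 0.449]
wrist_force: [0.2, 0.5, -0.5]
finger_gap: 0.0441
```

Call:
{"name": "servo_tool", "arguments": {
  "increments": [
    {"offset": [-0.5,0.5,4],"yaw": 1},
    {"offset": [-1,1,8.5],"yaw": 1.6},
    {"offset": [-1.5,-0.5,13],"yaw": 1.6},
    {"offset": [-2,-1,17.5],"yaw": 1.6},
    {"offset": [-2.5,-1.5,22],"yaw": 1.6},
    {"offset": [-3,-2,26],"yaw": 1.6},
    {"offset": [-3,-2,29],"yaw": 1.6},
    {"offset": [-3,-2,29.5],"yaw": 1.6}
  ]
}}

```text
clock: 20.55
tcp_pos: [0.6306, 0.4053, 0.2711]
orientation: [0.55, -0.443, 0.551, 0.444]
wrist_force: [0.1, -1.2, -0.7]
finger_gap: 0.0447
```

Call:
{"name": "servo_tool", "arguments": {
  "increments": [
    {"offset": [0,0,0],"yaw": 0},
    {"offset": [0,0,0],"yaw": 0},
    {"offset": [0,0,0],"yaw": 0},
    {"offset": [0,0,0],"yaw": 0},
    {"offset": [0,0,0],"yaw": 0},
    {"offset": [0,0,0],"yaw": 0},
    {"offset": [0,0,0],"yaw": 0},
    {"offset": [0,0,0],"yaw": 0}
  ]
}}

```text
clock: 21.35
tcp_pos: [0.6311, 0.4017, 0.2733]
orientation: [0.552, -0.442, 0.552, 0.442]
wrist_force: [-0.6, -0.6, -0.7]
finger_gap: 0.0442
```

Run:
```python
from h import *
snap('wrist','w7.png')
goto([.5304,.3433,.15],-12.6)
```

```text
t 21.4 tcp [0.6311 0.4017 0.2732] tooly ang 167.41 xdown [ 0. -0. -1.] gap 0.0441 F [ 0.7 -0.1 -1.1] q6 [ 0.46  0.72  0.8   1.65 -0.   -0.89]
offset cm [12.32  8.56 -7.89] yaw 0.011649988652578713
```

View pics/w7.png

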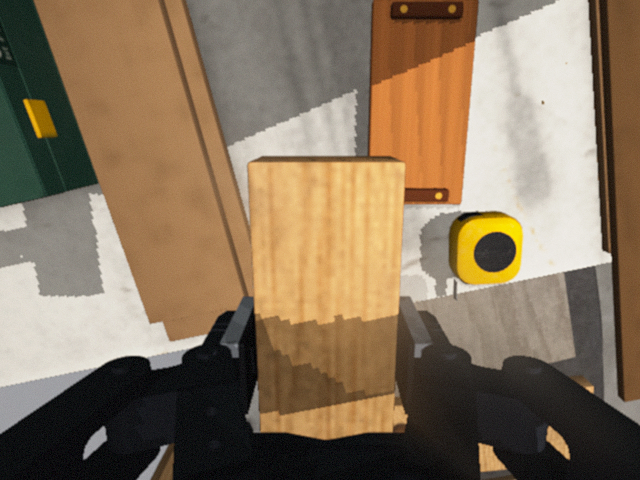

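Call:
{"name": "servo_tool", "arguments": {
  "increments": [
    {"offset": [-0.5,3.5,-1.5],"yaw": 0},
    {"offset": [-1,7.5,-3],"yaw": 0},
    {"offset": [-2,11.5,-5],"yaw": 0},
    {"offset": [-3,15.5,-7],"yaw": 0},
    {"offset": [-3,18,-8],"yaw": 0},
    {"offset": [-3,18.6,-8.3],"yaw": 0},
    {"offset": [-3,18.6,-8.3],"yaw": 0},
    {"offset": [-3,18.6,-8.3],"yaw": 0}
  ]
}}

```text
clock: 22.2
tcp_pos: [0.4325, 0.3615, 0.303]
orientation: [0.552, -0.442, 0.552, 0.442]
wrist_force: [1.2, 0.3, -1.1]
finger_gap: 0.0438
```

Run:
```python
from h import *
snap('wrist','w8.png')
goto([.5304,.3433,.15],-12.6)
```

```text
t 22.25 tcp [0.4327 0.3615 0.3027] tooly ang 167.38 xdown [ 0. -0. -1.] gap 0.0443 F [ 0.2 -1.  -1.3] q6 [ 0.55  0.28  0.18  1.47 -0.   -0.8 ]
offset cm [15.27 -9.93  0.36] yaw -0.020170219978979276
```

View pics/w8.png

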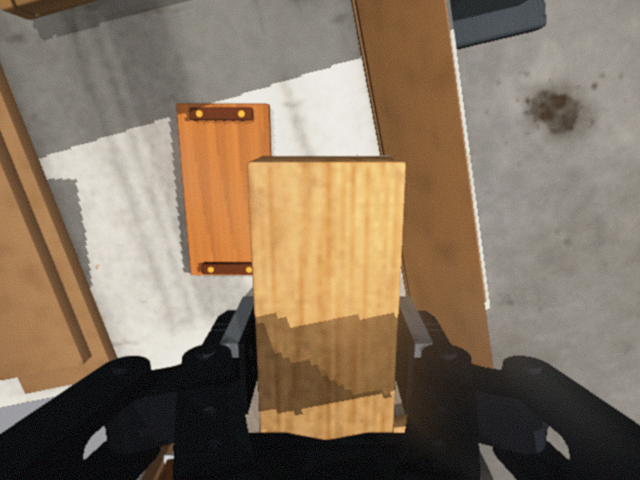

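Run:
```python
from h import *
b=ray('w8.png',[(199,114),(241,114),(211,269),(249,269)],.022); print(b.round(4),b.mean(0))
c=ray('w8.png',[(177,104),(270,104),(191,274)],.014); print(c.round(4),(c[1]+c[2])/2)
for k in (c[1]-c[0],c[2]-c[0],b[2]+b[3]-b[0]-b[1]): print(np.linalg.norm(k),np.degrees(np.arctan2(k[1],k[0])))
b=ray('w7.png',[(403,9),(452,9)],.022);print(b, b.mean(0))
```

```text
[[0.5331 0.2562 0.022 ]
 [0.4941 0.2649 0.022 ]
 [0.5667 0.4079 0.022 ]
 [0.5278 0.4166 0.022 ]] [0.53042843 0.33640436 0.022     ]
[[0.5532 0.242  0.014 ]
 [0.4658 0.2616 0.014 ]
 [0.592  0.4108 0.014 ]] [0.52890132 0.33618465 0.014     ]
0.08960066602517548 167.38404699112803
0.17315836576103413 77.05812281837414
0.3107248489315337 77.48621095328762
[[0.53298555 0.25579146 0.022     ]
 [0.49315806 0.26469712 0.022     ]] [0.51307181 0.26024429 0.022     ]
```

Call:
{"name": "servo_tool", "arguments": {
  "increments": [
    {"offset": [2.5,-2.5,-0.1],"yaw": 0},
    {"offset": [6,-5.5,-0.2],"yaw": 0},
    {"offset": [10,-8,-0.26],"yaw": 0},
    {"offset": [14,-10,-0.26],"yaw": 0},
    {"offset": [18,-10,-0.26],"yaw": 0},
    {"offset": [21,-10,-0.26],"yaw": 0},
    {"offset": [23,-10,-0.26],"yaw": 0},
    {"offset": [23.5,-10,-0.26],"yaw": 0}
  ]
}}

```text
clock: 23.05
tcp_pos: [0.5276, 0.3356, 0.0637]
orientation: [0.55, -0.441, 0.554, 0.442]
wrist_force: [-0.8, -0.1, -1.4]
finger_gap: 0.0442
```

Run:
```python
from h import *
snap('wrist','w9.png')
goto([.530,.337,.0185],-12.6)
```

```text
t 23.1 tcp [0.528  0.3359 0.0648] tooly ang 167.36 xdown [-0.005 -0.002 -1.   ] gap 0.0444 F [ 0.7 -0.5 -1.4] q6 [ 0.44  0.51 -0.08  0.99 -0.   -0.91]
offset cm [ 4.63 -0.19  0.16] yaw -0.042213728952731344
```

View pics/w9.png

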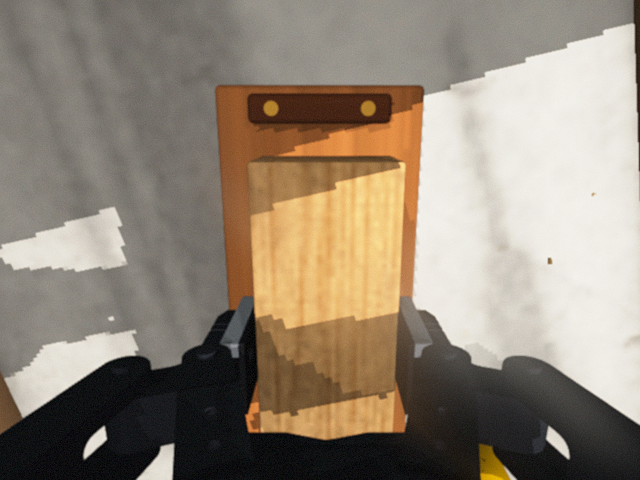

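Run:
```python
from h import *
b=ray('w9.png',[(271,108),(368,108)],.022);print(b,b.mean(0)+np.array([.218,.976,0])*.08)
c=ray('w9.png',[(218,86),(424,87)],.014);print(c,c.mean(0)+np.array([.218,.976,0])*.088)
```

```text
[[0.53297746 0.25572437 0.022     ]
 [0.49380871 0.26452144 0.022     ]] [0.53083309 0.3382029  0.022     ]
[[0.55356283 0.24157156 0.014     ]
 [0.46793886 0.26119078 0.014     ]] [0.52993485 0.33726917 0.014     ]
```

Consistent: the centre is (0.530, 0.3375). Lower.

Call:
{"name": "servo_tool", "arguments": {
  "increments": [
    {"offset": [1.5,0,0],"yaw": 0},
    {"offset": [2.8,0,0],"yaw": 0},
    {"offset": [3.7,0,0],"yaw": 0},
    {"offset": [4.2,0,0],"yaw": 0},
    {"offset": [4.4,0,0],"yaw": 0},
    {"offset": [4.5,0,0],"yaw": 0},
    {"offset": [4.5,0,0],"yaw": 0},
    {"offset": [4.5,0,0],"yaw": 0}
  ]
}}

```text
clock: 23.9
tcp_pos: [0.5288, 0.3371, 0.0238]
orientation: [0.552, -0.442, 0.552, 0.442]
wrist_force: [-0.3, 0.2, -0.9]
finger_gap: 0.0441
```

Run:
```python
from h import *
goto([.530,.3375,.018],-12.6)
```

```text
t 23.9 tcp [0.5288 0.3371 0.0238] tooly ang 167.42 xdown [ 0.001  0.    -1.   ] gap 0.0441 F [-0.3  0.2 -0.9] q6 [ 0.44  0.54 -0.13  0.89 -0.   -0.91]
offset cm [ 0.58 -0.11  0.07] yaw 0.016705530630588328
```

Call:
{"name": "servo_tool", "arguments": {
  "increments": [
    {"offset": [0.2,-0.1,0],"yaw": 0},
    {"offset": [0.4,-0.1,0],"yaw": 0},
    {"offset": [0.5,-0.1,0],"yaw": 0},
    {"offset": [0.55,-0.1,0],"yaw": 0},
    {"offset": [0.6,-0.1,0],"yaw": 0},
    {"offset": [0.6,-0.1,0],"yaw": 0},
    {"offset": [0.6,-0.1,0],"yaw": 0},
    {"offset": [0.6,-0.1,0],"yaw": 0}
  ]
}}

```text
clock: 24.7
tcp_pos: [0.5294, 0.3366, 0.0178]
orientation: [0.552, -0.442, 0.552, 0.442]
wrist_force: [-2.8, -2.0, 5.2]
finger_gap: 0.044
```

Call:
{"name": "servo_tool", "arguments": {
  "claw": 0.7,
  "increments": [
    {"offset": [0,0,0],"yaw": 0},
    {"offset": [0,0,0],"yaw": 0},
    {"offset": [0,0,0],"yaw": 0},
    {"offset": [0,0,0],"yaw": 0},
    {"offset": [-2,0,0],"yaw": 0},
    {"offset": [-6,0,0],"yaw": 0},
    {"offset": [-10,0,0],"yaw": 0},
    {"offset": [-15,0,0],"yaw": 0}
  ]
}}

```text
clock: 25.5
tcp_pos: [0.5284, 0.3362, 0.167]
orientation: [0.551, -0.442, 0.553, 0.442]
wrist_force: [1.8, 0.4, 0.2]
finger_gap: 0.0599
```

Run:
```python
from h import *
snap('wrist','w10.png')
goto([.6005,.0566,.20],-.8)
rect('w10.png',.03,.05,(.45,.62,.25,.42),.039)
```

```text
t 25.55 tcp [0.5325 0.3382 0.1777] tooly ang 167.42 xdown [ 0.01   0.005 -1.   ] gap 0.0599 F [2.  0.9 6. ] q6 [ 0.44  0.43  0.09  1.22 -0.   -0.91]
offset cm [ -2.29 -12.79 -25.99] yaw -11.782939752055313
w10.png centre 0.5292 0.336 size mm 119.4 44.9 ang 77.4 medz 0.0396 px (289, 143, 72, 178)
```

View pics/w10.png

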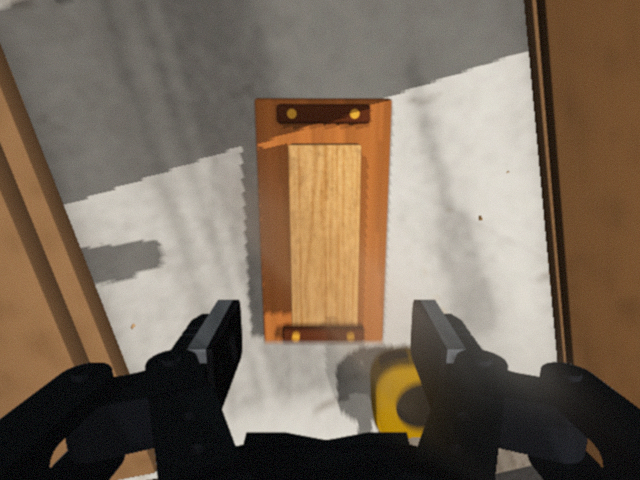

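Run:
```python
from h import *
b=ray('w10.png',[(291,114),(355,114),(296,336),(350,336)],.022);print(b.round(4),b.mean(0))
c=ray('w10.png',[(257,99),(391,99),(265,341),(382,342)],.014);print(c.round(4),c.mean(0))
```

```text
[[0.5335 0.2558 0.022 ]
 [0.4931 0.2648 0.022 ]
 [0.5676 0.41   0.022 ]
 [0.5285 0.4188 0.022 ]] [0.53066414 0.33737119 0.022     ]
[[0.5536 0.2414 0.014 ]
 [0.4674 0.2606 0.014 ]
 [0.5933 0.4128 0.014 ]
 [0.5059 0.4334 0.014 ]] [0.53006134 0.33703569 0.014     ]
```

Call:
{"name": "servo_tool", "arguments": {
  "claw": 0.6,
  "increments": [
    {"offset": [-0.5,-1.5,-3],"yaw": -1},
    {"offset": [-0.5,-3.5,-7],"yaw": -2.5},
    {"offset": [-0.5,-5.5,-11],"yaw": -4.5},
    {"offset": [-0.5,-7.5,-15],"yaw": -6.5},
    {"offset": [-0.5,-9.5,-19],"yaw": -8.5},
    {"offset": [-0.5,-11.5,-23],"yaw": -10.5},
    {"offset": [-0.5,-12.8,-25.5],"yaw": -11.8},
    {"offset": [-0.5,-12.8,-25.8],"yaw": -11.8}
  ]
}}

```text
clock: 26.35
tcp_pos: [0.5993, 0.0534, 0.1719]
orientation: [0.505, -0.496, 0.505, 0.495]
wrist_force: [0.4, 0.2, -0.2]
finger_gap: 0.0509
```

Call:
{"name": "servo_tool", "arguments": {
  "increments": [
    {"offset": [0,0,0],"yaw": 0},
    {"offset": [0,0,0],"yaw": 0},
    {"offset": [0,0,0],"yaw": 0},
    {"offset": [0,0,0],"yaw": 0},
    {"offset": [0,0,0],"yaw": 0},
    {"offset": [0,0,0],"yaw": 0},
    {"offset": [0,0,0],"yaw": 0},
    {"offset": [0,0,0],"yaw": 0}
  ]
}}

```text
clock: 27.15
tcp_pos: [0.5982, 0.0571, 0.1722]
orientation: [0.503, -0.497, 0.503, 0.497]
wrist_force: [0.6, 0.2, -0.1]
finger_gap: 0.0511
```

Run:
```python
from h import *
snap('wrist','w11.png')
x=rect('w11.png',.032,.045,(.57,.64,0.0,.115),.038)
goto([x[0],x[1],.012],-.5)
```

```text
w11.png centre 0.6021 0.0563 size mm 89.4 31.9 ang 89.2 medz 0.0386 px (295, 165, 50, 131)
t 27.2 tcp [0.5982 0.0571 0.1723] tooly ang 179.22 xdown [ 0. -0. -1.] gap 0.0514 F [-0.9 -0.5 -0. ] q6 [-0.04  0.39  0.    1.19 -0.   -1.6 ]
offset cm [16.03 -0.39 -0.07] yaw -0.2830241224584711
```

View pics/w11.png

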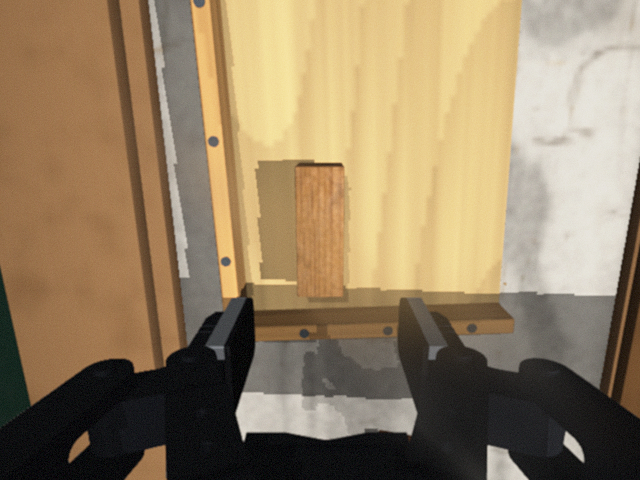

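Call:
{"name": "servo_tool", "arguments": {
  "increments": [
    {"offset": [3,-0.2,-0.05],"yaw": 0},
    {"offset": [7,-0.4,-0.1],"yaw": 0},
    {"offset": [10.5,-0.4,-0.1],"yaw": 0},
    {"offset": [13,-0.4,-0.1],"yaw": 0},
    {"offset": [15,-0.4,-0.1],"yaw": 0},
    {"offset": [15.8,-0.4,-0.1],"yaw": 0},
    {"offset": [16,-0.4,-0.1],"yaw": 0},
    {"offset": [16,-0.4,-0.1],"yaw": 0}
  ]
}}

```text
clock: 28.0
tcp_pos: [0.6027, 0.0559, 0.0129]
orientation: [0.504, -0.497, 0.503, 0.496]
wrist_force: [-0.5, 0.2, -0.0]
finger_gap: 0.0516
```

Call:
{"name": "servo_tool", "arguments": {
  "claw": 0.15,
  "increments": [
    {"offset": [0,0,0],"yaw": 0},
    {"offset": [0,0,0],"yaw": 0},
    {"offset": [0,0,0],"yaw": 0},
    {"offset": [0,0,0],"yaw": 0},
    {"offset": [0,0,0],"yaw": 0},
    {"offset": [0,0,0],"yaw": 0},
    {"offset": [0,0,0],"yaw": 0},
    {"offset": [0,0,0],"yaw": 0}
  ]
}}

```text
clock: 28.8
tcp_pos: [0.6035, 0.0559, 0.0139]
orientation: [0.504, -0.497, 0.503, 0.496]
wrist_force: [-0.4, -0.3, 6.0]
finger_gap: 0.0314
```

Run:
```python
from h import *
goto([.5292,.336,.12],-12.6)
```

```text
t 28.8 tcp [0.6035 0.0559 0.0139] tooly ang 179.21 xdown [ 0.003 -0.    -1.   ] gap 0.0314 F [-0.4 -0.3  6. ] q6 [-0.04  0.52 -0.21  0.84 -0.   -1.6 ]
offset cm [-10.64   7.78  27.9 ] yaw 11.813963086413509
```

Call:
{"name": "servo_tool", "arguments": {
  "increments": [
    {"offset": [-2,0,0],"yaw": 0},
    {"offset": [-5.5,0,0],"yaw": 0},
    {"offset": [-9,0.5,1],"yaw": 0},
    {"offset": [-12,1.5,4],"yaw": 2},
    {"offset": [-13,2.5,8],"yaw": 4},
    {"offset": [-13,3.5,12],"yaw": 6},
    {"offset": [-13,4.5,16],"yaw": 8},
    {"offset": [-13,6,20],"yaw": 10}
  ]
}}

```text
clock: 29.6
tcp_pos: [0.5447, 0.2582, 0.1425]
orientation: [0.545, -0.45, 0.545, 0.45]
wrist_force: [0.6, -0.6, -0.4]
finger_gap: 0.0313
```

Run:
```python
from h import *
goto([.5292,.336,.10],-12.6)
```

```text
t 29.6 tcp [0.5447 0.2582 0.1425] tooly ang 169.1 xdown [ 0.001  0.    -1.   ] gap 0.0313 F [ 0.6 -0.6 -0.4] q6 [ 0.31  0.4  -0.04  1.12 -0.   -1.07]
offset cm [4.25 3.   7.35] yaw 1.701175904293791
```

Call:
{"name": "servo_tool", "arguments": {
  "increments": [
    {"offset": [0,1.5,3],"yaw": 1},
    {"offset": [0.5,2.7,6],"yaw": 1.7},
    {"offset": [1.5,2.7,7.2],"yaw": 1.7},
    {"offset": [2.5,2.7,7.2],"yaw": 1.7},
    {"offset": [3.5,2.7,7.2],"yaw": 1.7},
    {"offset": [4.2,2.7,7.2],"yaw": 1.7},
    {"offset": [4.2,2.7,7.2],"yaw": 1.7},
    {"offset": [4.2,2.7,7.2],"yaw": 1.7}
  ]
}}

```text
clock: 30.4
tcp_pos: [0.5321, 0.3315, 0.1001]
orientation: [0.552, -0.442, 0.552, 0.442]
wrist_force: [-0.5, -0.4, -0.7]
finger_gap: 0.0314
```

Run:
```python
from h import *
snap('wrist','w12.png')
goto([.5292,.336,.0475],-12.6)
```

```text
t 30.45 tcp [0.5324 0.3318 0.1006] tooly ang 167.44 xdown [ 0.  0. -1.] gap 0.0311 F [ 0.4 -0.  -0.5] q6 [ 0.43  0.48 -0.04  1.06 -0.   -0.92]
offset cm [5.31 0.41 0.34] yaw 0.037782387128061146
```

View pics/w12.png

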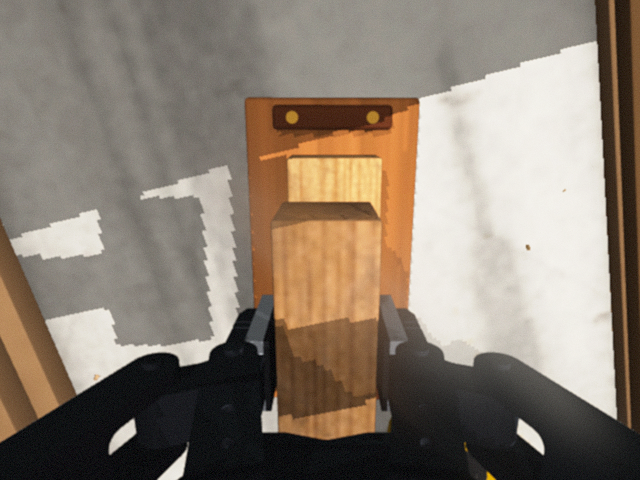

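Call:
{"name": "servo_tool", "arguments": {
  "increments": [
    {"offset": [1.5,0.3,0.2],"yaw": 0},
    {"offset": [3,0.4,0.3],"yaw": 0},
    {"offset": [4,0.4,0.3],"yaw": 0},
    {"offset": [4.6,0.4,0.3],"yaw": 0},
    {"offset": [5,0.4,0.3],"yaw": 0},
    {"offset": [5.1,0.4,0.3],"yaw": 0},
    {"offset": [5.2,0.4,0.3],"yaw": 0},
    {"offset": [5.2,0.4,0.3],"yaw": 0}
  ]
}}

```text
clock: 31.25
tcp_pos: [0.5289, 0.3365, 0.0486]
orientation: [0.552, -0.443, 0.551, 0.443]
wrist_force: [0.7, 0.7, -1.1]
finger_gap: 0.031
```

Run:
```python
from h import *
goto([.5292,.336,.0472],-12.6)
```

```text
t 31.25 tcp [0.5289 0.3365 0.0486] tooly ang 167.51 xdown [ 0.001  0.    -1.   ] gap 0.031 F [ 0.7  0.7 -1.1] q6 [ 0.44  0.52 -0.11  0.95 -0.   -0.91]
offset cm [ 0.14 -0.04 -0.04] yaw 0.11318995794374587
```

Call:
{"name": "servo_tool", "arguments": {
  "increments": [
    {"offset": [0.05,0,0],"yaw": 0},
    {"offset": [0.1,0,0],"yaw": 0},
    {"offset": [0.15,0,0],"yaw": 0},
    {"offset": [0.15,0,0],"yaw": 0},
    {"offset": [0.15,0,0],"yaw": 0},
    {"offset": [0.15,0,0],"yaw": 0},
    {"offset": [0.15,0,0],"yaw": 0},
    {"offset": [0.15,0,0],"yaw": 0}
  ]
}}

```text
clock: 32.05
tcp_pos: [0.5287, 0.3364, 0.0469]
orientation: [0.551, -0.443, 0.551, 0.443]
wrist_force: [-0.3, 1.1, 0.5]
finger_gap: 0.0309
```

Call:
{"name": "servo_tool", "arguments": {
  "claw": 0.6,
  "increments": [
    {"offset": [0,0,0],"yaw": 0},
    {"offset": [0,0,0],"yaw": 0},
    {"offset": [0,0,0],"yaw": 0},
    {"offset": [0,0,0],"yaw": 0},
    {"offset": [-2,0,0],"yaw": 0},
    {"offset": [-6,0,0],"yaw": 0},
    {"offset": [-10,0,0],"yaw": 0},
    {"offset": [-15,0,0],"yaw": 0}
  ]
}}

```text
clock: 32.85
tcp_pos: [0.5276, 0.3358, 0.1967]
orientation: [0.55, -0.442, 0.553, 0.443]
wrist_force: [0.5, 1.0, -0.6]
finger_gap: 0.0516
```

Run:
```python
from h import *
snap('wrist','w13.png')
rect('w13.png',.062,.08,(.45,.62,.25,.42),.071)
rect('w13.png',.03,.05,(.45,.62,.25,.42),.039)
goto([.438,-.344,.20],90)
```

```text
w13.png centre 0.5286 0.3366 size mm 90.0 31.9 ang 77.6 medz 0.0716 px (299, 169, 51, 135)
w13.png centre 0.5292 0.3364 size mm 119.1 44.9 ang 77.4 medz 0.0395 px (292, 143, 65, 162)
t 32.9 tcp [0.5313 0.3376 0.2074] tooly ang 167.52 xdown [ 0.01   0.005 -1.   ] gap 0.0509 F [2.3 1.4 6.3] q6 [ 0.44  0.42  0.14  1.28 -0.   -0.91]
offset cm [  0.32  -5.62 -68.57] yaw 77.51629171517794
```

View pics/w13.png

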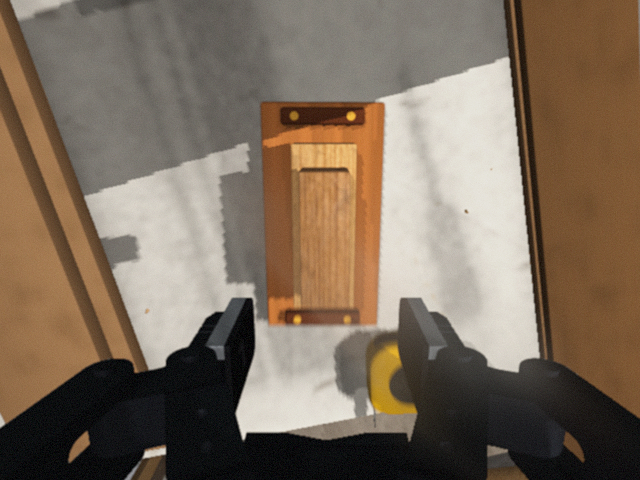

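Call:
{"name": "servo_tool", "arguments": {
  "claw": 1,
  "increments": [
    {"offset": [0,-0.3,-4],"yaw": 8},
    {"offset": [0,-0.7,-8.5],"yaw": 16},
    {"offset": [0,-1,-13],"yaw": 24},
    {"offset": [0,-1.4,-17.5],"yaw": 32},
    {"offset": [0,-1.8,-22],"yaw": 40},
    {"offset": [0,-2.2,-26.5],"yaw": 48},
    {"offset": [0,-2.5,-31],"yaw": 56},
    {"offset": [0,-3,-35],"yaw": 64}
  ]
}}

```text
clock: 33.7
tcp_pos: [0.4815, -0.0137, 0.1969]
orientation: [0.703, -0.081, 0.702, 0.081]
wrist_force: [0.7, 0.6, -0.6]
finger_gap: 0.085
```

Run:
```python
from h import *
goto([.438,-.344,.20],90)
```

```text
t 33.7 tcp [ 0.4815 -0.0137  0.1969] tooly ang 103.16 xdown [ 0.001 -0.    -1.   ] gap 0.085 F [ 0.7  0.6 -0.6] q6 [-0.2   0.15 -0.25  1.17 -0.   -0.42]
offset cm [ -0.3  -31.17 -11.76] yaw 13.164104345446631
```

Call:
{"name": "servo_tool", "arguments": {
  "increments": [
    {"offset": [-0.3,-4,-1.5],"yaw": 4},
    {"offset": [-0.3,-8.5,-3],"yaw": 8},
    {"offset": [-0.3,-13,-5],"yaw": 12},
    {"offset": [-0.3,-17.5,-6.7],"yaw": 13.2},
    {"offset": [-0.3,-22,-8.4],"yaw": 13.2},
    {"offset": [-0.3,-26.5,-10],"yaw": 13.2},
    {"offset": [-0.3,-30,-11.3],"yaw": 13.2},
    {"offset": [-0.3,-31,-11.7],"yaw": 13.2}
  ]
}}

```text
clock: 34.5
tcp_pos: [0.4403, -0.3446, 0.1994]
orientation: [0.707, -0.001, 0.707, -0.0]
wrist_force: [0.0, -0.2, 0.9]
finger_gap: 0.0854
```

Call:
{"name": "servo_tool", "arguments": {
  "increments": [
    {"offset": [0,0,0],"yaw": 0},
    {"offset": [0,0,0],"yaw": 0},
    {"offset": [0,0,0],"yaw": 0},
    {"offset": [0,0,0],"yaw": 0},
    {"offset": [0,0,0],"yaw": 0},
    {"offset": [0,0,0],"yaw": 0},
    {"offset": [0,0,0],"yaw": 0},
    {"offset": [0,0,0],"yaw": 0}
  ]
}}

```text
clock: 35.3
tcp_pos: [0.441, -0.3405, 0.1999]
orientation: [0.707, -0.002, 0.707, 0.002]
wrist_force: [-0.7, -0.0, -0.5]
finger_gap: 0.0851
```

Run:
```python
from h import *
snap('wrist','w14.png')
rect('w14.png',.058,.08,(.35,.68,-.45,-.2),.065)
rect('w14.png',.09,.12,(.35,.68,-.45,-.2),.104)
goto([.438,-.344,.0324],90)
```

```text
w14.png centre 0.4377 -0.3457 size mm 85.4 62.2 ang 0.0 medz 0.0657 px (274, 161, 96, 126)
w14.png centre 0.5369 -0.3596 size mm 63.8 71.4 ang 89.3 medz 0.1045 px (248, 340, 102, 99)
t 35.35 tcp [ 0.441  -0.3405  0.1998] tooly ang 90.32 xdown [ 0. -0. -1.] gap 0.0857 F [-1.1 -1.  -0.8] q6 [-0.8   0.29 -0.06  1.22 -0.   -0.81]
offset cm [16.74 -0.34 -0.3 ] yaw 0.31686806782072097
```

View pics/w14.png

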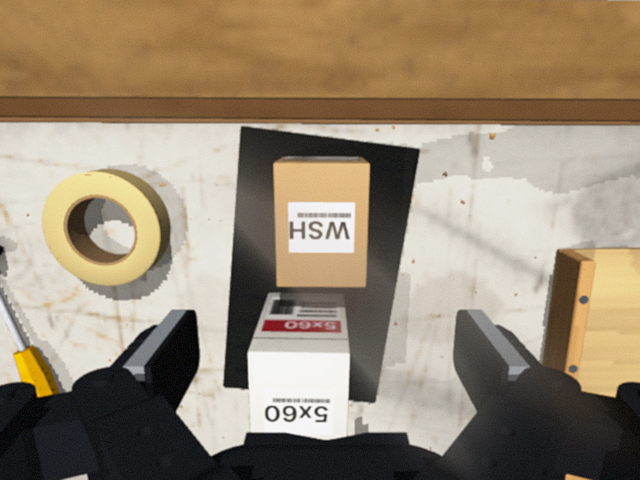

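Call:
{"name": "servo_tool", "arguments": {
  "increments": [
    {"offset": [3,-0.2,-0.2],"yaw": 0.3},
    {"offset": [7,-0.4,-0.3],"yaw": 0.3},
    {"offset": [11,-0.4,-0.3],"yaw": 0.3},
    {"offset": [13.5,-0.4,-0.3],"yaw": 0.3},
    {"offset": [15.5,-0.4,-0.3],"yaw": 0.3},
    {"offset": [16.5,-0.4,-0.3],"yaw": 0.3},
    {"offset": [16.7,-0.4,-0.3],"yaw": 0.3},
    {"offset": [16.7,-0.4,-0.3],"yaw": 0.3}
  ]
}}

```text
clock: 36.15
tcp_pos: [0.4382, -0.345, 0.0333]
orientation: [0.707, -0.0, 0.707, -0.0]
wrist_force: [0.3, 0.1, 0.1]
finger_gap: 0.0853
```

Call:
{"name": "servo_tool", "arguments": {
  "claw": 0.5,
  "increments": [
    {"offset": [0,0,0],"yaw": 0},
    {"offset": [0,0,0],"yaw": 0},
    {"offset": [0,0,0],"yaw": 0},
    {"offset": [0,0,0],"yaw": 0},
    {"offset": [0,0,0],"yaw": 0},
    {"offset": [0,0,0],"yaw": 0},
    {"offset": [0,0,0],"yaw": 0},
    {"offset": [0,0,0],"yaw": 0}
  ]
}}

```text
clock: 36.95
tcp_pos: [0.4388, -0.3453, 0.0343]
orientation: [0.708, -0.001, 0.706, -0.0]
wrist_force: [-0.4, 0.9, 5.2]
finger_gap: 0.0618
```

Run:
```python
from h import *
goto([.528,-.0713,.17],93.9)
```

```text
t 36.95 tcp [ 0.4388 -0.3453  0.0343] tooly ang 90.02 xdown [ 0.002 -0.002 -1.   ] gap 0.0618 F [-0.4  0.9  5.2] q6 [-0.81  0.42 -0.32  0.84  0.   -0.81]
offset cm [-13.6   27.37   8.96] yaw -3.882255234038851
```

Call:
{"name": "servo_tool", "arguments": {
  "increments": [
    {"offset": [-2,0,0],"yaw": 0},
    {"offset": [-5.5,0,0],"yaw": 0},
    {"offset": [-9.5,0,0],"yaw": 0},
    {"offset": [-12.5,2,0.5],"yaw": 0},
    {"offset": [-13.6,5.5,1.5],"yaw": -1},
    {"offset": [-13.6,10,3],"yaw": -2},
    {"offset": [-13.6,14.5,4.5],"yaw": -3},
    {"offset": [-13.6,19,6],"yaw": -3.9}
  ]
}}

```text
clock: 37.75
tcp_pos: [0.498, -0.1531, 0.1691]
orientation: [0.707, -0.024, 0.707, 0.024]
wrist_force: [1.3, -0.0, -2.8]
finger_gap: 0.0615
```

Call:
{"name": "servo_tool", "arguments": {
  "increments": [
    {"offset": [0,3.5,1],"yaw": 0},
    {"offset": [0,6.5,2],"yaw": 0},
    {"offset": [0,8,2.3],"yaw": 0},
    {"offset": [0,8.5,2.4],"yaw": 0},
    {"offset": [0,8.5,2.4],"yaw": 0},
    {"offset": [0,8.5,2.4],"yaw": 0},
    {"offset": [0,8.5,2.4],"yaw": 0},
    {"offset": [0,8.5,2.4],"yaw": 0}
  ]
}}

```text
clock: 38.55
tcp_pos: [0.516, -0.0693, 0.1687]
orientation: [0.707, -0.024, 0.707, 0.023]
wrist_force: [-0.2, -0.1, -2.4]
finger_gap: 0.062
```

Run:
```python
from h import *
goto([.528,-.0713,.0368],93.9)
```

```text
t 38.55 tcp [ 0.516  -0.0693  0.1687] tooly ang 93.81 xdown [-0. -0. -1.] gap 0.062 F [-0.2 -0.1 -2.4] q6 [-0.29  0.24 -0.21  1.12 -0.   -0.35]
offset cm [13.19 -0.28  1.19] yaw -0.08791422254428483
```

Call:
{"name": "servo_tool", "arguments": {
  "increments": [
    {"offset": [2,-0.2,0.8],"yaw": 0},
    {"offset": [5,-0.3,1.2],"yaw": 0},
    {"offset": [8,-0.3,1.2],"yaw": 0},
    {"offset": [10.5,-0.3,1.2],"yaw": 0},
    {"offset": [12,-0.3,1.2],"yaw": 0},
    {"offset": [12.6,-0.3,1.2],"yaw": 0},
    {"offset": [12.8,-0.3,1.2],"yaw": 0},
    {"offset": [12.9,-0.3,1.2],"yaw": 0}
  ]
}}

```text
clock: 39.35
tcp_pos: [0.5288, -0.0708, 0.0404]
orientation: [0.707, -0.024, 0.706, 0.024]
wrist_force: [-0.2, -0.0, -2.1]
finger_gap: 0.0616
```

Run:
```python
from h import *
goto([.528,-.0713,.0363],93.9)
```

```text
t 39.35 tcp [ 0.5288 -0.0708  0.0404] tooly ang 93.89 xdown [ 0.001 -0.    -1.   ] gap 0.0616 F [-0.2 -0.  -2.1] q6 [-0.28  0.37 -0.37  0.83 -0.   -0.35]
offset cm [ 0.41 -0.04 -0.09] yaw -0.013762941334448442
```

Call:
{"name": "servo_tool", "arguments": {
  "increments": [
    {"offset": [0.1,0,-0.1],"yaw": 0},
    {"offset": [0.2,0,-0.1],"yaw": 0},
    {"offset": [0.3,0,-0.1],"yaw": 0},
    {"offset": [0.35,0,-0.1],"yaw": 0},
    {"offset": [0.35,0,-0.1],"yaw": 0},
    {"offset": [0.35,0,-0.1],"yaw": 0},
    {"offset": [0.35,0,-0.1],"yaw": 0},
    {"offset": [0.35,0,-0.1],"yaw": 0}
  ]
}}

```text
clock: 40.15
tcp_pos: [0.5273, -0.0704, 0.0364]
orientation: [0.707, -0.024, 0.707, 0.024]
wrist_force: [-1.0, 0.4, -1.4]
finger_gap: 0.0618
```

Run:
```python
from h import *
goto([.528,-.0713,.0363],93.9)
```

```text
t 40.15 tcp [ 0.5273 -0.0704  0.0364] tooly ang 93.91 xdown [ 0. -0. -1.] gap 0.0618 F [-1.   0.4 -1.4] q6 [-0.28  0.37 -0.38  0.82 -0.   -0.35]
offset cm [ 0.01 -0.09  0.07] yaw 0.01307370492942539
```

Call:
{"name": "servo_tool", "arguments": {
  "claw": 0.9,
  "increments": [
    {"offset": [0,0,0],"yaw": 0},
    {"offset": [0,0,0],"yaw": 0},
    {"offset": [0,0,0],"yaw": 0},
    {"offset": [0,0,0],"yaw": 0},
    {"offset": [-2,0,0],"yaw": 0},
    {"offset": [-6,0,0],"yaw": 0},
    {"offset": [-11,0,0],"yaw": 0},
    {"offset": [-16,0,0],"yaw": 0}
  ]
}}

```text
clock: 40.95
tcp_pos: [0.5266, -0.0702, 0.1976]
orientation: [0.706, -0.024, 0.707, 0.024]
wrist_force: [1.7, -0.9, -0.9]
finger_gap: 0.077
```

Run:
```python
from h import *
snap('wrist','w15.png')
rect('w15.png',.058,.08,(.35,.68,-.18,.18),.067)
goto([.549,-.358,.21],89.6)
```

```text
w15.png centre 0.5261 -0.0722 size mm 84.8 62.2 ang 3.9 medz 0.0677 px (278, 167, 98, 126)
t 41.0 tcp [ 0.5306 -0.0713  0.2069] tooly ang 93.92 xdown [ 0.012 -0.003 -1.   ] gap 0.0769 F [ 2.4 -0.7  6.2] q6 [-0.28  0.23 -0.12  1.2  -0.   -0.35]
offset cm [ -0.19 -28.73  -0.12] yaw 4.320240898253942
```

View pics/w15.png

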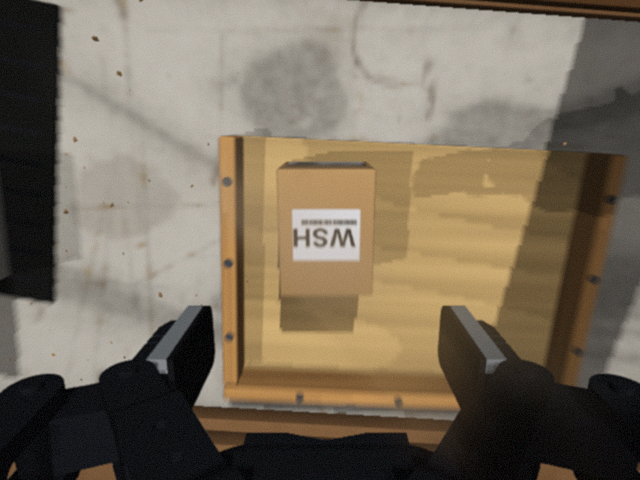

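Low carton is back within ~1 mm. Now the tall one.

Call:
{"name": "servo_tool", "arguments": {
  "claw": 1,
  "increments": [
    {"offset": [-1,-3,0],"yaw": 1},
    {"offset": [-1,-7.5,0],"yaw": 2},
    {"offset": [-1,-12,0],"yaw": 3},
    {"offset": [-1,-16.5,0],"yaw": 4},
    {"offset": [-1,-21,0],"yaw": 4.3},
    {"offset": [-1,-25.5,0],"yaw": 4.3},
    {"offset": [-1,-28.5,0],"yaw": 4.3},
    {"offset": [-1,-28.8,0],"yaw": 4.3}
  ]
}}

```text
clock: 41.8
tcp_pos: [0.5465, -0.3619, 0.2053]
orientation: [0.707, 0.004, 0.707, -0.004]
wrist_force: [0.7, 0.2, -0.5]
finger_gap: 0.0854
```

Call:
{"name": "servo_tool", "arguments": {
  "increments": [
    {"offset": [0,0,0],"yaw": 0},
    {"offset": [0,0,0],"yaw": 0},
    {"offset": [0,0,0],"yaw": 0},
    {"offset": [0,0,0],"yaw": 0},
    {"offset": [0,0,0],"yaw": 0},
    {"offset": [0,0,0],"yaw": 0},
    {"offset": [0,0,0],"yaw": 0},
    {"offset": [0,0,0],"yaw": 0}
  ]
}}

```text
clock: 42.6
tcp_pos: [0.5469, -0.3577, 0.2064]
orientation: [0.707, 0.002, 0.707, -0.002]
wrist_force: [-0.1, -0.3, 0.3]
finger_gap: 0.0855
```

Run:
```python
from h import *
snap('wrist','w16.png')
rect('w16.png',.09,.12,(.35,.68,-.45,-.2),.104)
goto([.549,-.358,.0553],89.6)
```

```text
w16.png centre 0.5505 -0.3598 size mm 63.8 86.3 ang 89.3 medz 0.1046 px (271, 177, 112, 140)
t 42.65 tcp [ 0.5469 -0.3577  0.2063] tooly ang 89.61 xdown [-0. -0. -1.] gap 0.0854 F [-0.5  1.  -0.2] q6 [-0.7   0.48  0.23  1.32 -0.   -0.7 ]
offset cm [15.1  -0.03  0.21] yaw 0.013105817343756598
```

View pics/w16.png

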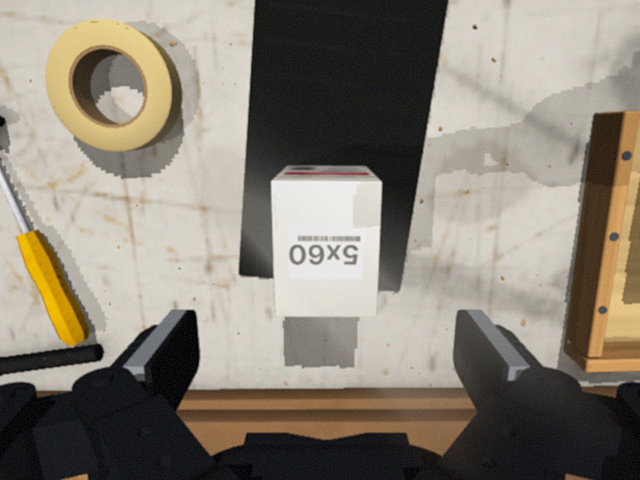

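Call:
{"name": "servo_tool", "arguments": {
  "increments": [
    {"offset": [3,0,0.2],"yaw": 0},
    {"offset": [7,-0.1,0.2],"yaw": 0},
    {"offset": [10.5,-0.1,0.2],"yaw": 0},
    {"offset": [13,-0.1,0.2],"yaw": 0},
    {"offset": [14.5,-0.1,0.2],"yaw": 0},
    {"offset": [15.1,-0.1,0.2],"yaw": 0},
    {"offset": [15.1,-0.1,0.2],"yaw": 0},
    {"offset": [15.1,-0.1,0.2],"yaw": 0}
  ]
}}

```text
clock: 43.45
tcp_pos: [0.5495, -0.3593, 0.0563]
orientation: [0.708, 0.002, 0.707, -0.003]
wrist_force: [0.7, -0.5, 0.5]
finger_gap: 0.0853
```

Call:
{"name": "servo_tool", "arguments": {
  "claw": 0.5,
  "increments": [
    {"offset": [0,0,0],"yaw": 0},
    {"offset": [0,0,0],"yaw": 0},
    {"offset": [0,0,0],"yaw": 0},
    {"offset": [0,0,0],"yaw": 0},
    {"offset": [0,0,0],"yaw": 0},
    {"offset": [0,0,0],"yaw": 0},
    {"offset": [0,0,0],"yaw": 0},
    {"offset": [0,0,0],"yaw": 0}
  ]
}}

```text
clock: 44.25
tcp_pos: [0.5496, -0.3592, 0.0568]
orientation: [0.708, 0.002, 0.706, -0.003]
wrist_force: [0.1, 2.1, 6.1]
finger_gap: 0.0636
```

Run:
```python
from h import *
goto([.5225,.0552,.2],89.6)
```

```text
t 44.25 tcp [ 0.5496 -0.3592  0.0568] tooly ang 89.62 xdown [ 0.002 -0.001 -1.   ] gap 0.0636 F [0.1 2.1 6.1] q6 [-0.7   0.56 -0.01  1.    0.   -0.69]
offset cm [-14.38  41.4   -2.96] yaw 0.022938384510879928
```

Call:
{"name": "servo_tool", "arguments": {
  "increments": [
    {"offset": [-2,0,0],"yaw": 0},
    {"offset": [-5.5,0,0],"yaw": 0},
    {"offset": [-9.5,0,0],"yaw": 0},
    {"offset": [-13,1.5,0],"yaw": 0},
    {"offset": [-14.4,5,0],"yaw": 0},
    {"offset": [-14.4,9,-0.5],"yaw": 0},
    {"offset": [-14.4,13.5,-1],"yaw": 0},
    {"offset": [-14.4,18,-1.5],"yaw": 0}
  ]
}}

```text
clock: 45.05
tcp_pos: [0.5343, -0.1773, 0.1989]
orientation: [0.707, 0.003, 0.707, -0.003]
wrist_force: [1.1, 0.4, -2.4]
finger_gap: 0.0635
```

Call:
{"name": "servo_tool", "arguments": {
  "increments": [
    {"offset": [0,4.5,-0.3],"yaw": 0},
    {"offset": [0,9,-0.6],"yaw": 0},
    {"offset": [0,13.5,-1],"yaw": 0},
    {"offset": [0,17.5,-1.3],"yaw": 0},
    {"offset": [0,20.5,-1.5],"yaw": 0},
    {"offset": [0,22.8,-1.5],"yaw": 0},
    {"offset": [0,23.4,-1.5],"yaw": 0},
    {"offset": [0,23.4,-1.5],"yaw": 0}
  ]
}}

```text
clock: 45.85
tcp_pos: [0.5213, 0.0561, 0.199]
orientation: [0.707, 0.002, 0.707, -0.002]
wrist_force: [1.1, -0.1, -3.2]
finger_gap: 0.0637
```

Call:
{"name": "servo_tool", "arguments": {
  "increments": [
    {"offset": [2,0,0],"yaw": 0},
    {"offset": [4,0,0],"yaw": 0},
    {"offset": [6,0,0],"yaw": 0},
    {"offset": [7,0,0],"yaw": 0},
    {"offset": [7,0,0],"yaw": 0},
    {"offset": [7,0,0],"yaw": 0},
    {"offset": [7,0,0],"yaw": 0},
    {"offset": [7,0,0],"yaw": 0}
  ]
}}

```text
clock: 46.65
tcp_pos: [0.5225, 0.0553, 0.1303]
orientation: [0.708, 0.002, 0.706, -0.003]
wrist_force: [0.2, -0.6, -3.3]
finger_gap: 0.0637
```

Run:
```python
from h import *
goto([.5225,.0552,.0588],89.6)
```

```text
t 46.65 tcp [0.5225 0.0553 0.1303] tooly ang 89.61 xdown [ 0.002 -0.    -1.   ] gap 0.0637 F [ 0.2 -0.6 -3.3] q6 [-0.05  0.27 -0.27  1.03 -0.   -0.04]
offset cm [ 7.15 -0.   -0.01] yaw 0.006679647572198633
```

Call:
{"name": "servo_tool", "arguments": {
  "increments": [
    {"offset": [2,0,0],"yaw": 0},
    {"offset": [4,0,0],"yaw": 0},
    {"offset": [5.5,0,0],"yaw": 0},
    {"offset": [6.3,0,0],"yaw": 0},
    {"offset": [6.7,0,0],"yaw": 0},
    {"offset": [6.9,0,0],"yaw": 0},
    {"offset": [6.9,0,0],"yaw": 0},
    {"offset": [6.9,0,0],"yaw": 0}
  ]
}}

```text
clock: 47.45
tcp_pos: [0.5223, 0.0554, 0.061]
orientation: [0.708, 0.002, 0.707, -0.002]
wrist_force: [0.3, -0.1, -1.8]
finger_gap: 0.0636
```

Call:
{"name": "servo_tool", "arguments": {
  "increments": [
    {"offset": [0.05,0,0],"yaw": 0},
    {"offset": [0.1,0,0],"yaw": 0},
    {"offset": [0.15,0,0],"yaw": 0},
    {"offset": [0.2,0,0],"yaw": 0},
    {"offset": [0.2,0,0],"yaw": 0},
    {"offset": [0.2,0,0],"yaw": 0},
    {"offset": [0.2,0,0],"yaw": 0},
    {"offset": [0.2,0,0],"yaw": 0}
  ]
}}

```text
clock: 48.25
tcp_pos: [0.5218, 0.0554, 0.0589]
orientation: [0.707, 0.002, 0.707, -0.002]
wrist_force: [-1.8, 1.0, 5.7]
finger_gap: 0.0635
```

Contact felt (5.7 N); release and rise.

Call:
{"name": "servo_tool", "arguments": {
  "claw": 1,
  "increments": [
    {"offset": [-0.1,0,0],"yaw": 0},
    {"offset": [-0.1,0,0],"yaw": 0},
    {"offset": [-0.1,0,0],"yaw": 0},
    {"offset": [-0.1,0,0],"yaw": 0},
    {"offset": [-2,0,0],"yaw": 0},
    {"offset": [-6,0,0],"yaw": 0},
    {"offset": [-11,0,0],"yaw": 0},
    {"offset": [-16,0,0],"yaw": 0}
  ]
}}

```text
clock: 49.05
tcp_pos: [0.521, 0.0554, 0.2195]
orientation: [0.707, 0.002, 0.708, -0.002]
wrist_force: [0.5, -0.5, 0.4]
finger_gap: 0.0854
```

Call:
{"name": "servo_tool", "arguments": {
  "increments": [
    {"offset": [-4,-2,-1],"yaw": 0},
    {"offset": [-8,-4,-2],"yaw": 0},
    {"offset": [-12,-5.5,-2],"yaw": 0},
    {"offset": [-14,-5.5,-2],"yaw": 0},
    {"offset": [-14,-5.5,-2],"yaw": 0},
    {"offset": [-14,-5.5,-2],"yaw": 0},
    {"offset": [-14,-5.5,-2],"yaw": 0},
    {"offset": [-14,-5.5,-2],"yaw": 0}
  ]
}}

```text
clock: 49.85
tcp_pos: [0.5007, 0.0009, 0.3567]
orientation: [0.706, 0.002, 0.708, -0.002]
wrist_force: [0.0, 0.3, -0.2]
finger_gap: 0.0853
```

Run:
```python
from h import *
snap('wrist','w17.png'); snap('side','s17.png')
B=(.35,.68,-.18,.18)
for f in ('w1.png','w17.png'):
    rect(f,.09,.12,B,.106); rect(f,.058,.08,B,.067)
rect('s17.png',.062,.08,(.45,.62,.25,.42),.071)
goto([.5,0,.36],90)
d=cv2.imread('pics/s17.png')[110:410,220:420]; cv2.imwrite('pics/s17c.png',cv2.resize(d,None,fx=2,fy=2))
```

```text
w1.png centre 0.5228 0.0553 size mm 65.0 86.1 ang 89.5 medz 0.1065 px (353, 181, 72, 89)
w1.png centre 0.5267 -0.0707 size mm 85.9 63.1 ang 4.1 medz 0.0676 px (227, 179, 68, 84)
w17.png centre 0.5223 0.0534 size mm 64.7 86.0 ang 89.6 medz 0.1066 px (350, 179, 71, 90)
w17.png centre 0.5257 -0.0715 size mm 85.8 63.2 ang 3.9 medz 0.0676 px (223, 177, 69, 86)
s17.png centre 0.5293 0.3454 size mm 91.2 31.9 ang 77.6 medz 0.07 px (340, 328, 12, 30)
t 49.95 tcp [0.5009 0.0009 0.3571] tooly ang 89.64 xdown [-0.002  0.    -1.   ] gap 0.0854 F [-0.5  0.1  0.3] q6 [-0.16  0.17  0.16  1.57 -0.   -0.15]
offset cm [-0.29 -0.09 -0.09] yaw -0.36244240102786307
```

View pics/w17.png

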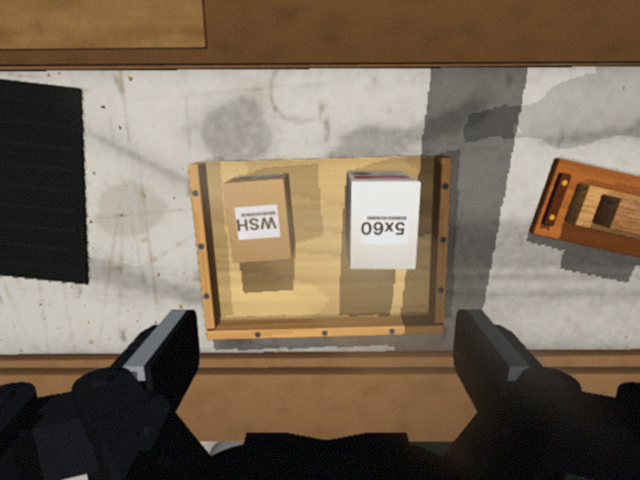

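View pics/s17c.png

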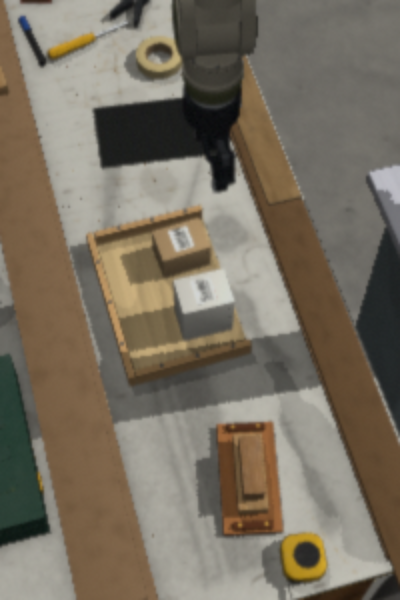

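```bash
python3 -c "
from workcell import env
print(env.hand_in())"
```

```text
the job is handed in; nothing more can be done
None
```

The job is done and handed in at about 50 s of the 144 s allowed. Both cartons went to the mat first. The broad offcut was then laid on the gluing stand and the narrow one on top of it. The low carton and then the tall one went back to their places in the tray.

**Cartons:** in the last wrist picture both stand upright. The tall one is about 2 mm and the low one about 1 mm from where the first picture showed them. Both are turned within 0.2° of how they stood.

**Offcuts:** after release, the wrist camera put the broad offcut about 1–2 mm from the stand centre and in line with it (77.4°). The narrow offcut was within about 1 mm of the broad one's centre and 0.2° of its direction.

**Bystanders and gripper:** neither bystander was touched. At hand-in the gripper hung open well above the tray.

**Disagreement:** the far side camera placed things in y up to 15 mm from the wrist-camera figures: about 9 mm for the narrow offcut and 12–15 mm for the cartons on the mat. It saw the objects small and at a slant, so I trusted the close wrist views, which agreed with each other to about 2 mm. No check failed.

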